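# Lever the press lid off a reagent tin

## Task

Open the reagent tin with the lid opener: draw the opener out from under the riser by its blade and lay it on the open bench, take it again by its handle, and lever one side of the pressed-in lid up over the tin's seam. Put the opener down flat on the bench, then lift the loosened lid off by its raised edge and lay it flat in the blue tray, right way up. Leave the tin standing where it is, do not disturb the bottle, the jar or the beaker, and never pull at the lid with the fingers before it has been levered up.

Things in the scene. Friction and masses are not known exactly. Their poses are not given: they have to be found in the camera images.
- tin: round steel tin standing loose on the bench, 120 mm diameter, 120 mm high, about 3 kg with the bottle packed in it; origin under the middle of its foot, z up, its yaw means nothing. Its raised outer seam (radius 56 to 60 mm, top at z = 120 mm) is the fulcrum. Inside the seam runs an open groove, floor at z = 110 mm, inwards to the wall of the mouth (radius 44 mm, top at 121 mm)
- tin_mouth (a point): middle of the tin's mouth, 121.5 mm above its origin, where lid_center lies while the lid is home. The springy neck holds the lid so tightly that a pull by hand would tip or lift the tin. Each part of the rim comes free as it rises about 4 mm; a lid levered up on one side stays up there, and comes off easily if tilted up by that edge about the far side, less so if pulled straight up
- lid_center (a point): middle of the tin's dull gold lid, level with the underside of its flange, z up. Lid 98 mm diameter, 16 mm high, 180 g. The flange, 5 mm thick, overhangs the tin's groove from radius 44 to 49 mm, 7 mm short of the seam; the plug (81 mm diameter) reaches 11 mm below it. The top is a dish 72 mm wide, 7 mm deep: its rim, 13 mm across, can be pinched with one finger in the dish
- opener_handle (a point): centre of the handle (teal, 95 x 24 x 20 mm) of the lid opener, a flat bar 190 mm long, 180 g. x points from handle to tip, z up as it lies (10 mm above the bench). At first the handle is under the riser and only 55 to 75 mm of blade stand out in front
- opener_tip (a point): end of the opener's steel blade, at mid width on its lower face, 142.5 mm ahead of opener_handle along x and 2 mm below it. Blade 95 mm long, its lower face straight, 8 mm above the bench as it lies; 16 mm wide and 4 mm thick, but 12 mm wide and 3 mm thick over the last 25 mm. Held at a pitch of about 30 degrees, handle up, it passes over the seam and under the flange
- opener_middle (a point): middle of the opener's length, where the handle ends and the blade begins, 47.5 mm ahead of opener_handle
- riser: low fixed stand of bent white sheet, 170 mm deep (x), 240 mm wide (y), top at z = 50 mm, headroom 46 mm, brown freezer boxes on its rear part. Origin on the bench under its middle; x points from the open front to the closed back, the front edge is at x = -85 mm. The boxes begin at x = -24 mm and stand up to 151 mm high
- tray: shallow fixed blue tray, 175 (x) x 155 (y) x 16 mm, walls and floor 4 mm thick. Origin under its middle, on the bench
- amber_bottle: amber bottle, 72 mm diameter, 150 mm high, to be left alone; origin under its foot
- white_jar: white jar with a blue cap, 68 mm diameter, 90 mm high, to be left alone; origin under its foot
- beaker: glass beaker, 72 mm diameter, 90 mm high, to be left alone; origin under its foot
Not all that is in view belongs to the job. Of the things that look like the part that bears lid_center, the middle-sized one is meant.

How it is judged (in metres and radians):
On the way, in this order (a step that is already met when the one before it is completed fails the run):
1. the opener is out in front of the riser, lying on the bench and let go (x of opener_handle in the frame of riser below -0.1 m and height (world z) of opener_handle below 0.02 m and contact force between the fingers and opener below 0.2 N), for 0.2 s.
2. held by its handle, the opener bears on the lid and on the tin at once (over 8 N each) (contact force between opener and lid above 8 N and contact force between opener and tin above 8 N and contact force between the fingers and opener_grip above 0.5 N), for 0.03 s.
3. the lid is levered up, its middle at least 2 mm above home, with the opener still held by its handle (z of lid_center in the frame of tin above 0.1235 m and contact force between the fingers and opener_grip above 0.5 N and contact force between the fingers and lid below 0.2 N), for 0.1 s.
4. the opener lies flat on the bench and let go, and the fingers hold the lid, lifted 30 mm clear (z of lid_center in the frame of tin above 0.1515 m and contact force between the fingers and lid above 0.5 N and height (world z) of opener_middle below 0.022 m), for 0.1 s.
At the end, for the whole second after the job is handed in: the lid lies right way up and flat (within 0.08 rad) on the floor of the blue tray, the opener lies flat on the bench, and the tin stands upright within 40 mm of where it stood (height (world z) of lid_center below 0.019 m and angle between lid_center's own z axis and vertical below 0.08 rad and x of lid_center in the frame of tray between -0.05 and 0.05 m and y of lid_center in the frame of tray between -0.05 and 0.05 m and height (world z) of opener_middle below 0.022 m and angle between opener_middle's own x axis and vertical between 1.48 and 1.66 rad and angle between tin's own z axis and vertical below 0.05 rad and distance of tin from where it was at the start of the episode below 0.04 m); the robot touches nothing.
It fails at once if the fingers pull at the lid while it is still pressed home (contact force between the fingers and lid above 3 N and z of lid_center in the frame of tin below 0.1225 m and horizontal distance between lid_center and tin below 0.02 m).
It fails at once if the tin is tipped by over 0.2 rad (angle between tin's own z axis and vertical above 0.2 rad).
It fails at once if the amber bottle is pushed by over 25 mm (distance of amber_bottle from where it was at the start of the episode above 0.025 m).
It fails at once if the white jar is pushed by over 25 mm (distance of white_jar from where it was at the start of the episode above 0.025 m).
It fails at once if the beaker is pushed by over 25 mm (distance of beaker from where it was at the start of the episode above 0.025 m).
It also fails if it takes over 72 s, if anything falls off the work surface, if the arm or the gripper's body presses on something with over 40 N, if the wrist force passes 120 N, or if a joint passes its speed limit or range.

## Robot

A 7-joint arm with a two-finger parallel gripper is mounted at the origin on the work surface. World frame = base frame: x ahead of the robot, y to its left, z up, the work surface at z = 0. Lengths are in mm, angles in rad, forces in N, time in s.
With the tool pointing down it reaches from about 400 to 875 mm from the base axis. Payload 4.4 kg.
Tool frame: the origin (TCP) lies at the very end of the fingers, on their centre line; the grasp point (between the pads) lies 19 mm behind it; z points along the fingers, x is the direction in which the jaws open and shut, and the axes are right-handed (so a half turn about z gives the same grasp; the last joint's range is limited). The gripper opens to 85 mm and grips with 20 to 120 N. Pads are 22 mm wide; open, the fingers measure 114 mm over their backs; the gripper's body (76 mm by 85 mm) begins 54 mm behind the grasp point. The pads swing forward as they close: fully open they stand 13 mm farther back than shut.
Start: joints at [-1.403, 0.628, 0.038, 1.517, -0.027, 0.996, -0.02], TCP at [150.564, 632.336, 231.313] pointing down, gripper open.
Joint ranges: [-3.06, 3.06], [-0.37, 2.12], [-1.25, 1.32], [0.18, 2.47], [-1.1, 4.24], [0.23, 1.98], [-2.94, 2.94]. Speed limits (rad/s): [2.57, 2.57, 3.14, 3.14, 3.14, 3.14, 3.14].

## Interface

Orientations are given as [roll, pitch, yaw] about the fixed x, y, z axes, in that order (R = Rz(yaw) Ry(pitch) Rx(roll)).
In Python, from cell import telemetry, get_image, get_calibration, ctrl gives the robot as it stands. The module is installed in compiled form; this text tells all that it offers.
- The arm moves only by the tool arm_command, never from a script. Its arguments are lists of equal length, an entry for each row: "rot": the turn, a rotation vector about the world's x, y, z in degrees, a list of three; "slide": the shift along the world's x, y, z in mm, a list of three; "gripper": the finger opening in mm, from 0 to 85.4. A call has 1 to 5 rows; each row shifts and turns the pose as measured when the row begins; what a row does not reach is not made up. A row lasts 1/12 s, in which the tool goes at most 41.7 mm and 7.16 degrees, less where a joint would pass 70% of its speed; a pose out of reach is approached as far as the arm can. A call with a gripper value outside its range is refused whole. The fingers move at their own pace and stop on an object; the grip force is fixed at half the most. Time passes only in rows, so rows that do not move let the fingers close. It gives the time, the measured TCP pose, the force and the opening at its end, in the units of the state.
- telemetry.read_state(): the state, without advancing time (a new reading comes with each control period).
- get_image(name): name is "side" or "top"; returns (picture, depth): 384x512x3 uint8, red, green, blue; 384x512 float32, mm along the optical axis (not along the pixel's ray), 0 where there is no reading.
- get_calibration(name): a dict with "fx", "fy", "cx", "cy" (pixels), "D" ([k1, k2, p1, p2, k3] as OpenCV has them; the pictures are not rectified), "xyz" and "attitude" of the camera in the world. Camera axes: x right, y up, looking along -z (the intrinsics and any distortion apply to the point x, -y, -z); pixel columns grow to the right and rows downward; lengths in mm; the calibration is good to about 2 mm. A picture is of the moment at which its call begins. get_calibration takes no time and is no camera call.
- ctrl.finish_job(): hands the job in, once; it reports no verdict.
The state is a dict: "clock": time; "qpos": joint angles; "qd": joint speeds; "tau": joint torques, N m; "eef_pos": TCP position; "tool_rot": TCP orientation; "force": force on the tool from outside, world axes, zero at the start; "torque": the same for the moment, N m; "width": finger opening in mm.
Only numpy, scipy, OpenCV 4.12 (cv2) and the standard library are available. Lean on these libraries where they do the work, as an engineer would, in place of code of your own. Each camera call takes 0.05 s, during which the arm holds its last target.

## Working session

There is one attempt and no reset: what is moved stays moved. The work goes in short steps, Python scripts to look and compute and a tool call to move; the robot and the scene stay as the last step left them, time stands still between calls to the robot, and variables do not carry over. Pictures are saved under pics/ and viewed, and the job is handed in when it is done.

Besides the shell and the picture viewer there is one more tool, called after "Request:" in YAML: its name, and indented under it one key for each argument. arm_command: Moves the arm, as the interface text tells. Its arguments: {"type":"object","properties":{"rot":{"type":"array"},"slide":{"type":"array"},"gripper":{"type":"array"}},"required":["rot","slide","gripper"]}

```bash
mkdir -p pics; cat > h.py <<'E'
import numpy as np, cv2, json
from cell import telemetry, get_image, get_calibration, ctrl
from scipy.spatial.transform import Rotation as R
def cal(n):
    c=get_calibration(n); K=np.array([[c['fx'],0,c['cx']],[0,c['fy'],c['cy']],[0,0,1]],float)
    return c,K,np.array(c['D'],float)
def rotm(c):
    a=np.array(c['attitude'],float)
    return R.from_euler('xyz',a).as_matrix() if a.size==3 else (R.from_quat(a).as_matrix() if a.size==4 else a.reshape(3,3))
def ray(n,uv):
    c,K,D=cal(n); p=cv2.undistortPoints(np.array(uv,float).reshape(-1,1,2),K,D).reshape(-1,2)
    d=np.c_[p[:,0],-p[:,1],-np.ones(len(p))]
    return np.array(c['xyz'],float), d@rotm(c).T
def plane(n,uv,z):
    o,d=ray(n,uv); return o+d*((z-o[2])/d[:,2])[:,None]
def depthpts(n,uv,dep):
    o,d=ray(n,uv); return o+d*np.asarray(dep)[:,None]
def proj(n,P):
    c,K,D=cal(n); q=(np.array(P,float).reshape(-1,3)-np.array(c['xyz']))@rotm(c); q[:,1:]*=-1
    return cv2.projectPoints(q.reshape(-1,1,3),np.zeros(3),np.zeros(3),K,D)[0].reshape(-1,2)
def snap(tag):
    for n in('side','top'):
        im,d=get_image(n); np.savez(f'{tag}_{n}.npz',im=im,d=d)
        cv2.imwrite(f'pics/{tag}_{n}.png',cv2.resize(im[:,:,::-1],(768,576)))
def load(tag,n):
    z=np.load(f'{tag}_{n}.npz'); return z['im'],z['d']
def cloud(tag,n):
    im,d=load(tag,n); v,u=np.mgrid[:384,:512]
    P=depthpts(n,np.c_[u.ravel(),v.ravel()],d.ravel()).reshape(384,512,3); P[d==0]=np.nan
    return im,P
E
python3 - <<'E'
from h import *
for n in('side','top'): print(n,get_calibration(n))
print(telemetry.read_state())
snap('a')
E
```

```text
side {'fx': 472.65035512878165, 'fy': 472.65035512878165, 'cx': 251.87652270024742, 'cy': 191.41202632243608, 'D': array([0.04951347, 0.        , 0.        , 0.        , 0.        ]), 'xyz': array([  537.95183427, -1012.48619053,   986.61410371]), 'attitude': array([ 0.83028156,  0.02202586, -0.07340086])}
top {'fx': 375.503182755311, 'fy': 375.503182755311, 'cx': 260.5345945787923, 'cy': 185.33399881643507, 'D': array([-0.01593855,  0.        ,  0.        ,  0.        ,  0.        ]), 'xyz': array([ 408.8654595 ,  -39.61856698, 1089.16768238]), 'attitude': array([ 0.1874421 , -0.0173078 , -1.58722718])}
{'clock': 0.0, 'qpos': array([-1.40279607,  0.62935947,  0.03844962,  1.51836885, -0.02702999,
        0.99630549, -0.01997644]), 'qd': array([-0.0007747 ,  0.00029326, -0.00024741,  0.00042566, -0.00030209,
       -0.00080946, -0.00048261]), 'tau': array([ 3.08803474e-04, -5.63418674e+01,  1.22607194e+00, -1.93452984e+01,
        1.09133471e-02,  1.06163824e-02, -2.03466023e-06]), 'eef_pos': array([150.41135268, 631.71039875, 230.38030897]), 'tool_rot': array([3.14158714e+00, 1.92316093e-03, 1.33699707e+00]), 'force': array([-0.85450574,  0.59714201,  0.44020948]), 'torque': array([-0.06985242,  0.02429757, -0.0114446 ]), 'width': 85.29032259005352}
```

View pics/a_side.png

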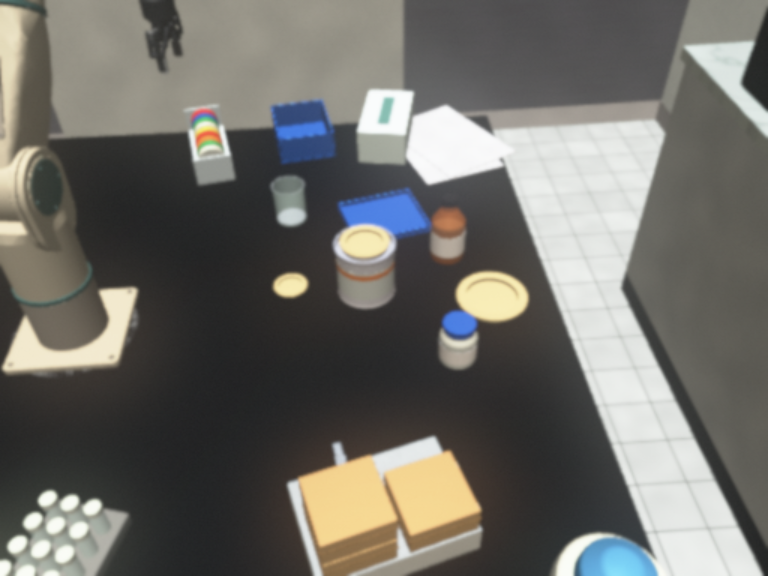

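View pics/a_top.png

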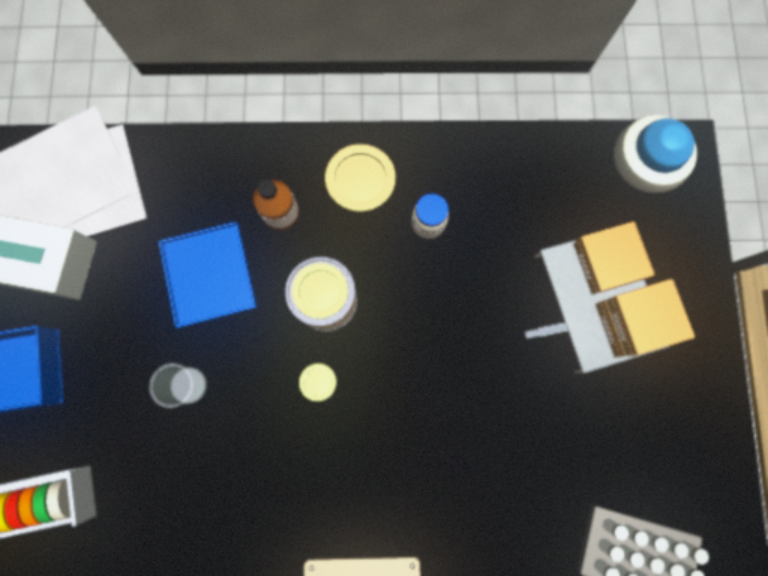

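The three gold discs are the lid candidates, in top-view pixels of the 768-wide picture. The small one is at (318,382), the one on the tin at (320,292), and the large one at (360,178). The middle-sized one sits on the tin and is the one meant. Next I'll measure everything.

```bash
python3 - <<'E'
from h import *
im,P=cloud('a','top')
hsv=cv2.cvtColor(im,cv2.COLOR_RGB2HSV)
def comps(name,lo,hi,amin=60):
    m=cv2.inRange(hsv,np.array(lo),np.array(hi))
    m=cv2.morphologyEx(m,cv2.MORPH_OPEN,np.ones((3,3)))
    n,l,s,c=cv2.connectedComponentsWithStats(m)
    for i in range(1,n):
        if s[i,4]>amin:
            q=P[l==i]; print(name,i,s[i].tolist(),c[i].round(1),'med',np.nanmedian(q,0).round(1),'ext',(np.nanpercentile(q,98,0)-np.nanpercentile(q,2,0)).round(0))
comps('gold',(20,60,120),(35,255,255))
comps('blue',(100,120,60),(120,255,255))
comps('amber',(3,120,50),(14,255,255))
comps('brown',(10,90,90),(22,255,255))
comps('white',(0,0,120),(180,60,255))
for n in('top','side'):
    im,P=cloud('a',n); print(n)
    # object height map clusters
    v=P.reshape(-1,3); ok=(v[:,2]<4)&(v[:,2]>-8)&(v[:,0]>300)&(v[:,0]<700)&(abs(v[:,1])<300)
    print('bench z',np.nanmedian(v[ok,2]),np.nanstd(v[ok,2]))
im,_=load('a','top')
cv2.imwrite('pics/c1.png',cv2.resize(im[140:260,170:300][:,:,::-1],None,fx=5,fy=5,interpolation=cv2.INTER_CUBIC))
cv2.imwrite('pics/c2.png',cv2.resize(im[140:255,340:470][:,:,::-1],None,fx=5,fy=5,interpolation=cv2.INTER_CUBIC))
E
```

```text
gold 1 [216, 96, 48, 45, 1704] [239.8 118. ] med [819.3  -2.9  17.2] ext [129. 128.  26.]
gold 2 [389, 150, 46, 43, 1337] [411.1 170.7] med [ 630.9 -470.8  100.4] ext [103. 102.   8.]
gold 3 [196, 176, 35, 36, 992] [212.9 193.4] med [572.8  65.1 121.9] ext [82. 83. 12.]
gold 4 [412, 187, 51, 50, 1635] [436.4 211.3] med [ 513.6 -504.9  151.1] ext [107. 106.   7.]
gold 8 [199, 242, 26, 26, 479] [210.9 254.3] med [418.  82.   8.] ext [64. 64. 16.]
gold 10 [0, 328, 6, 27, 105] [  1.7 342.1] med [203.1 604.3  76.2] ext [63. 19. 23.]
blue 1 [428, 80, 35, 34, 849] [444.5  95.8] med [ 850.  -587.5   96.3] ext [86. 87. 35.]
blue 2 [278, 128, 22, 22, 378] [287.9 138.7] med [ 728.3 -138.5   90.1] ext [88. 60. 96.]
blue 3 [105, 147, 67, 72, 3555] [137.5 182.9] med [625.9 299.2   4.2] ext [187. 170.  18.]
blue 4 [0, 216, 43, 60, 2280] [ 19.9 245.3] med [448.4 622.3   5.3] ext [147. 121.  72.]
amber 1 [169, 120, 26, 25, 400] [182.8 134.1] med [736.4 146.3 105.7] ext [65. 63. 54.]
amber 3 [3, 332, 11, 18, 95] [  7.1 342. ] med [200.9 588.8  79.5] ext [41. 30. 12.]
brown 1 [169, 121, 27, 25, 415] [1
[... 742 characters left out ...]
.1] med [ 700.4 -134.4   63.4] ext [17. 51. 36.]
white 5 [351, 161, 80, 87, 2502] [386.8 204.8] med [ 547.3 -412.9   50.1] ext [222. 165.  64.]
white 6 [190, 171, 47, 47, 754] [213.6 195. ] med [566.7  63.2 113.2] ext [136. 123. 128.]
white 7 [114, 245, 23, 24, 438] [124.8 256.5] med [415.2 308.7   9.3] ext [58. 63. 91.]
white 9 [0, 313, 51, 46, 876] [ 31.2 332.8] med [231.3 537.   47.8] ext [108. 161.  86.]
white 10 [388, 338, 85, 46, 2571] [424.9 364.8] med [ 120.8 -477.6   29.2] ext [ 99. 192.  63.]
white 11 [202, 371, 78, 13, 903] [241.7 377.7] med [90.7 -3.6 11.2] ext [ 28. 197.  10.]
top
bench z -0.13564647650196093 1.9396558178263177
side
bench z -0.30217284989788595 1.993281384257976
```

View pics/c1.png

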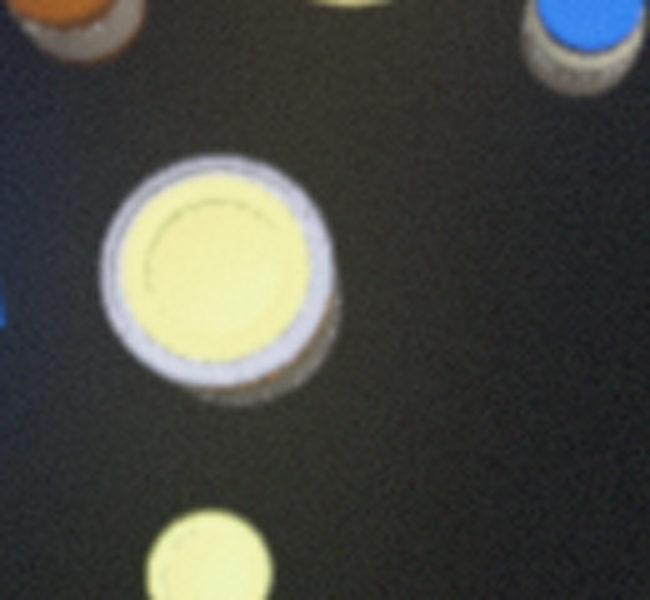

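View pics/c2.png

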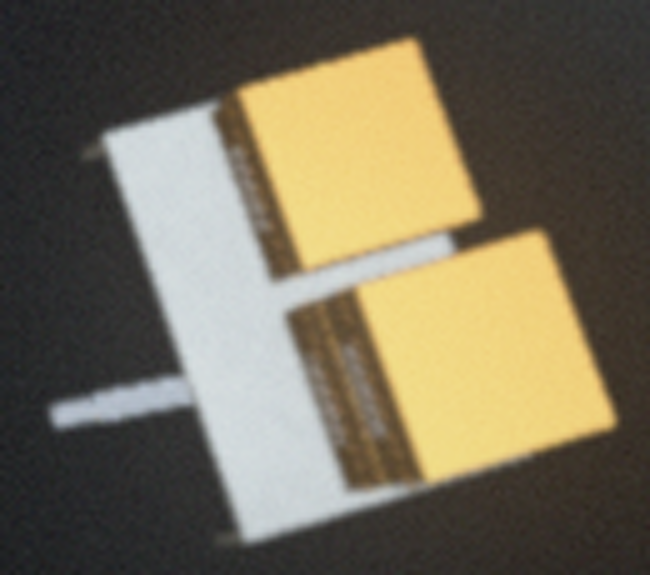

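```bash
python3 - <<'E'
from h import *
im,P=cloud('a','top'); hsv=cv2.cvtColor(im,cv2.COLOR_RGB2HSV)
def big(m,near):
    n,l,s,c=cv2.connectedComponentsWithStats(m); i=l[near[1],near[0]]; return (l==i).astype(np.uint8)
def fitc(m,z,n):
    c=max(cv2.findContours(m,cv2.RETR_EXTERNAL,cv2.CHAIN_APPROX_NONE)[0],key=len)
    W=plane(n,c.reshape(-1,2),z); x,y=W[:,0],W[:,1]
    s=np.linalg.lstsq(np.c_[2*x,2*y,np.ones(len(x))],x*x+y*y,rcond=None)[0]
    return s[:2].round(1),np.sqrt(s[2]+s[0]**2+s[1]**2).round(1)
gm=cv2.inRange(hsv,np.array((20,60,120)),np.array((35,255,255)))
print('lid top',fitc(big(gm,(213,193)),126.5,'top'))
ims,Ps=cloud('a','side'); hs=cv2.cvtColor(ims,cv2.COLOR_RGB2HSV)
gs=cv2.inRange(hs,np.array((15,70,100)),np.array((35,255,255)))
print('lid side',fitc(big(gs,(243,161)),126.5,'side'))
print('small',fitc(big(gm,(211,254)),16,'top'),'large',fitc(big(gm,(240,118)),16,'top'))
# tray
bm=cv2.inRange(hsv,np.array((100,120,60)),np.array((120,255,255))); t=big(bm,(137,183))
c=max(cv2.findContours(t,cv2.RETR_EXTERNAL,cv2.CHAIN_APPROX_NONE)[0],key=len)
W=plane('top',c.reshape(-1,2),14)[:,:2]; print('tray',cv2.minAreaRect(W.astype(np.float32)))
# jar / bottle cap
print('jar cap',fitc(big(bm,(288,139)),90,'top'))
# beaker
q=P[240:275,95:145].reshape(-1,3); 
# blade pts & riser
f=P[205:240,345:376].reshape(-1,3); k=(f[:,2]>5)&(f[:,2]<20); B=f[k]; print('blade',len(B),B[:,2].mean())
m=B[:,:2].mean(0); u=np.linalg.svd(B[:,:2]-m)[2][0]; s=(B[:,:2]-m)@u; print(m,u,s.min(),s.max(), m+u*s.min(), m+u*s.max(),np.degrees(np.arctan2(u[1],u[0])))
uv=[[350.4,222.8],[378,218],[361,167],[389,248.6]]
print(plane('top',uv[:2],12).round(1)); print('riser front',plane('top',uv[2:],50).round(1))
v=P.reshape(-1,3); k=(v[:,2]>46)&(v[:,2]<54)&(v[:,0]>400)&(v[:,0]<750)&(v[:,1]<-300)&(v[:,1]>-700)
print(cv2.minAreaRect(v[k][:,:2].astype(np.float32)))
# beaker, bottle in side and top above bench
for nm,(x0,x1,y0,y1) in dict(beaker=(330,520,210,360),bottle=(640,800,80,200)).items():
  for n in('top','side'):
    V=cloud('a',n)[1].reshape(-1,3); k=(V[:,0]>x0)&(V[:,0]<x1)&(V[:,1]>y0)&(V[:,1]<y1)&(V[:,2]>10)
    print(nm,n,k.sum(),np.nanpercentile(V[k],[2,50,98],axis=0).round(0).tolist())
ims=ims[:,:,::-1]
cv2.imwrite('pics/c3.png',cv2.resize(ims[110:250,170:330],None,fx=4.5,fy=4,interpolation=cv2.INTER_CUBIC))
E
```

```text
lid top (array([571.9,  64.6]), np.float64(45.2))
lid side (array([604.2, 480.9]), np.float64(1040.4))
small (array([416.8,  79.8]), np.float64(34.5)) large (array([820.2,  -2.5]), np.float64(70.6))
tray ((623.7164916992188, 295.1493835449219), (192.4998016357422, 167.62564086914062), 14.056127548217773)
jar cap (array([ 729.1, -138.3]), np.float64(29.9))
blade 140 11.333173359211594
[ 506.11606507 -357.42921887] [ 0.2631651  -0.96475081] -46.82466543575969 42.43547698387787 [ 493.79344752 -312.25508479] [ 517.28360142 -398.36887982] -74.74204906531283
[[ 499.6 -318.7   12. ]
 [ 512.2 -399.9   12. ]]
riser front [[ 655.3 -349.1   50. ]
 [ 423.8 -411.5   50. ]]
((562.7429809570312, -459.3907775878906), (240.68658447265625, 168.5300750732422), 15.778603553771973)
beaker top 576 [[380.0, 292.0, 13.0], [414.0, 340.0, 60.0], [447.0, 358.0, 92.0]]
beaker side 550 [[380.0, 289.0, 13.0], [413.0, 302.0, 61.0], [445.0, 359.0, 90.0]]
bottle top 746 [[715.0, 122.0, 15.0], [736.0, 148.0, 103.0], [775.0, 186.0, 152.0]]
bottle side 833 [[714.0, 120.0, 12.0], [744.0, 134.0, 84.0], [781.0, 164.0, 150.0]]
```

View pics/c3.png

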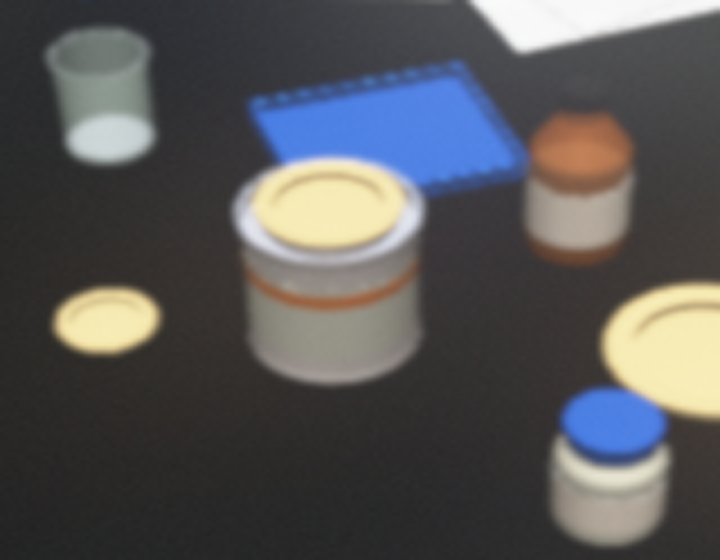

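Measured circle radii are 34.5, about 46 and 70.6 mm, so the middle-sized disc is indeed the one on the tin at about (572, 65). Now I'll fit the blade axis and refine the tin by the seam outline.

```bash
python3 - <<'E'
from h import *
im,P=cloud('a','top'); g=cv2.cvtColor(im,cv2.COLOR_RGB2GRAY)
# blade bright px left of the riser front line
fr=plane('top',[[361,167],[389,248.6]],50)
m=np.zeros_like(g); m[205:240,345:378]=(g[205:240,345:378]>95)
vv,uu=np.nonzero(m); side=(uu-361)-(vv-167)*(28/81.6); k=side<-1; uu,vv=uu[k],vv[k]
W=plane('top',np.c_[uu,vv],12)[:,:2]; c=W.mean(0); u=np.linalg.svd(W-c)[2][0]; u*=np.sign(u[1]); s=(W-c)@u; w=(W-c)@np.array([-u[1],u[0]])
print(len(W),c,u,np.degrees(np.arctan2(u[1],u[0])),s.min(),s.max(),'tip',c+u*s.max(),'w',np.ptp(w))
for lo in range(-30,35,10):
    q=(s>=lo)&(s<lo+10); print(lo,w[q].mean().round(2),np.ptp(w[q]).round(1) if q.any() else 0)
# side view
ims,_=load('a','side'); gs=cv2.cvtColor(ims,cv2.COLOR_RGB2GRAY)
print('tip in side',proj('side',[[*(c+u*s.max()),11],[*(c+u*s.min()),12]]).round(1))
cv2.imwrite('pics/c4.png',cv2.resize(ims[280:330,190:270][:,:,::-1],None,fx=8,fy=8,interpolation=cv2.INTER_CUBIC))
# seam outline: from points with z 114..130 near tin in both clouds
for n in('top','side'):
    V=cloud('a',n)[1].reshape(-1,3); k=(abs(V[:,0]-572)<80)&(abs(V[:,1]-65)<80)&(V[:,2]>112)&(V[:,2]<135)
    Q=V[k][:,:2].astype(np.float32); print(n,k.sum(),cv2.minEnclosingCircle(Q),(np.percentile(Q,1,axis=0)+np.percentile(Q,99,axis=0))/2)
gsm=cv2.inRange(cv2.cvtColor(ims,cv2.COLOR_RGB2HSV),np.array((15,70,100)),np.array((35,255,255)))[145:180,215:275]
n_,l,st,ce=cv2.connectedComponentsWithStats(gsm); print(st.tolist(),ce.round(1))
i=1+np.argmax(st[1:,4]); print('lid side centroid@126.5', plane('side',[ce[i]+[215,145]],126.5))
E
```

```text
183 [ 507.79499223 -359.7160648 ] [-0.23901151  0.97101673] 103.82820610328386 -38.17213899916076 43.9059062268927 tip [ 497.30097538 -317.0826951 ] w 46.6032572150241
-30 2.29 18.8
-20 1.0 18.8
-10 0.72 18.0
0 0.41 18.8
10 0.05 18.0
20 -0.15 15.2
30 -1.32 14.5
tip in side [[223.5 295. ]
 [232.8 322.6]]
top 1390 ((571.6983032226562, 65.39904022216797), 60.19232177734375) [571.89197  64.89369]
side 821 ((568.14208984375, 64.18830871582031), 63.68754577636719) [569.6433   63.58729]
[[0, 0, 60, 35, 1932], [14, 7, 27, 11, 118], [15, 21, 26, 6, 50]] [[29.7 17.2]
 [26.5 10.8]
 [27.2 24.1]]
lid side centroid@126.5 [[569.19751303  85.43680843 126.5       ]]
```

View pics/c4.png

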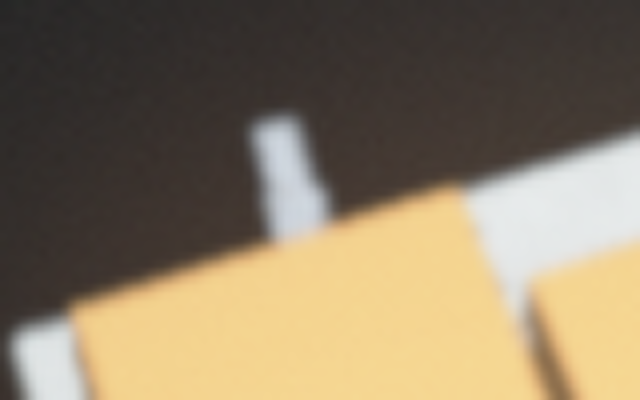

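Request:
arm_command:
  rot:
    - [0, 0, -7]
    - [0, 0, -7]
    - [0, 0, -7]
    - [0, 0, -7]
    - [0, 0, -7]
  slide:
    - [35, -20, 0]
    - [35, -20, 0]
    - [35, -20, 0]
    - [35, -20, 0]
    - [35, -20, 0]
  gripper: [45, 45, 45, 45, 45]

```text
clock: 0.52
eef_pos: [314.8, 534.0, 227.5]
tool_rot: [-3.131, 0.005, 0.726]
force: [0.2, -0.2, -0.8]
width: 45.2
```

Request:
arm_command:
  rot:
    - [0, 0, -7]
    - [0, 0, -7]
    - [0, 0, -7]
    - [0, 0, -7]
    - [0, 0, -3]
  slide:
    - [15, -38, 0]
    - [15, -38, 0]
    - [15, -38, 0]
    - [15, -38, 0]
    - [15, -38, 0]
  gripper: [45, 45, 45, 45, 45]

```text
clock: 0.93
eef_pos: [395.9, 341.4, 225.6]
tool_rot: [-3.133, 0.001, 0.167]
force: [0.3, -0.2, 0.4]
width: 45.1
```

Request:
arm_command:
  rot:
    - [0, 0, 0]
    - [0, 0, 0]
    - [0, 0, 0]
    - [0, 0, 0]
    - [0, 0, 0]
  slide:
    - [12, -39, 0]
    - [12, -39, 0]
    - [12, -39, 0]
    - [12, -39, 0]
    - [12, -39, 0]
  gripper: [45, 45, 45, 45, 45]

```text
clock: 1.35
eef_pos: [454.9, 141.9, 224.7]
tool_rot: [-3.134, 0.002, 0.166]
force: [1.4, -0.1, -0.2]
width: 45.1
```

Request:
arm_command:
  rot:
    - [0, 0, 0]
    - [0, 0, 0]
    - [0, 0, 0]
    - [0, 0, 0]
    - [0, 0, 0]
  slide:
    - [8, -39, 0]
    - [8, -39, 0]
    - [8, -39, 0]
    - [8, -39, 0]
    - [8, -39, 0]
  gripper: [45, 45, 45, 45, 45]

```text
clock: 1.77
eef_pos: [494.9, -62.4, 224.2]
tool_rot: [-3.134, 0.003, 0.167]
force: [1.0, -0.5, -0.8]
width: 45.1
```

Request:
arm_command:
  rot:
    - [0, 0, 0]
    - [0, 0, 0]
    - [0, 0, 0]
    - [0, 0, 0]
    - [0, 0, 0]
  slide:
    - [2, -39, 0]
    - [2, -39, 0]
    - [2, -39, 0]
    - [2, -39, 0]
    - [2, -39, 0]
  gripper: [45, 45, 45, 45, 45]

```text
clock: 2.18
eef_pos: [504.2, -266.8, 222.9]
tool_rot: [-3.132, 0.003, 0.168]
force: [0.3, 0.0, -0.0]
width: 45.1
```

Request:
arm_command:
  rot:
    - [0, 0, 1]
    - [0, 0, 0]
    - [0, 0, 0]
    - [0, 0, 0]
    - [0, 0, 0]
  slide:
    - [0, -30, -25]
    - [0, -30, -25]
    - [0, -25, -30]
    - [0, 0, -40]
    - [0, 0, -40]
  gripper: [45, 45, 45, 45, 45]

```text
clock: 2.6
eef_pos: [506.3, -374.5, 65.9]
tool_rot: [3.128, -0.011, 0.173]
force: [-0.1, 0.2, 0.0]
width: 44.7
```

```bash
python3 - <<'E'
from h import *
snap('b'); print(telemetry.read_state()['eef_pos'],telemetry.read_state()['tool_rot'])
im,_=load('b','top'); im=im[:,:,::-1].copy()
e=telemetry.read_state()['eef_pos']
for p in proj('top',[[e[0],e[1],12],e]): print(p)
cv2.imwrite('pics/c5.png',cv2.resize(im[150:260,320:420],None,fx=6,fy=5,interpolation=cv2.INTER_CUBIC))
E
```

```text
[ 501.2256542  -370.16930664   60.08638136] [3.13907235e+00 5.90933851e-04 1.73633710e-01]
[368.06850474 221.96147992]
[373.26597368 220.3828461 ]
```

View pics/c5.png

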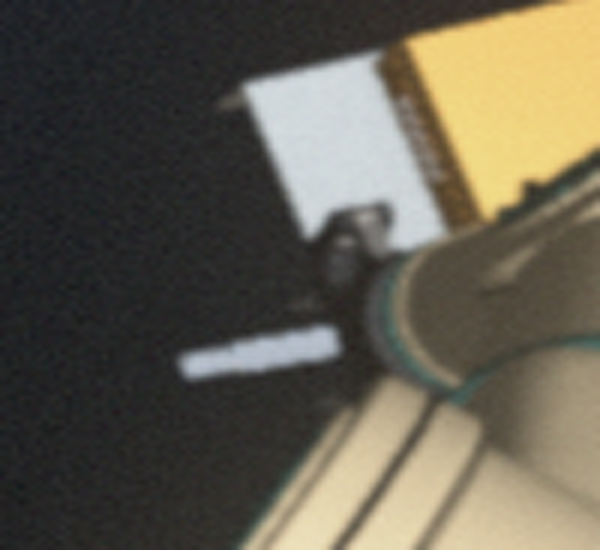

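View pics/b_side.png

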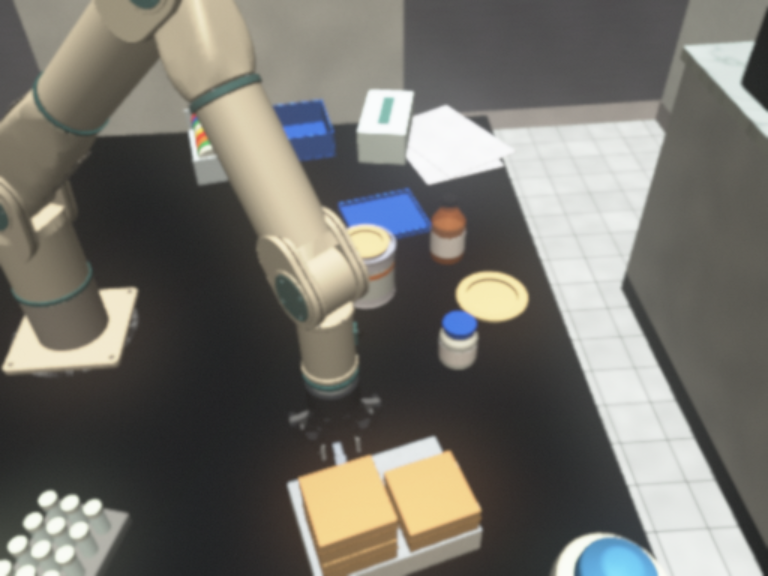

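```bash
python3 - <<'E'
from h import *
im,_=load('b','top'); g=cv2.cvtColor(im,cv2.COLOR_RGB2GRAY)
m=np.zeros_like(g); m[210:232,345:377]=(g[210:232,345:377]>120)
n,l,s,c=cv2.connectedComponentsWithStats(m); i=1+np.argmax(s[1:,4]); vv,uu=np.nonzero(l==i)
W=plane('top',np.c_[uu,vv],12)[:,:2]; c=W.mean(0); u=np.linalg.svd(W-c)[2][0]; u*=np.sign(u[1]); t=(W-c)@u
print(s[i],c,u,np.degrees(np.arctan2(u[1],u[0])),c+u*t.max(),np.ptp(t))
E
```

```text
[350 215  26  10 141] [ 506.95634708 -357.2364472 ] [-0.19444119  0.98091418] 101.21208149159929 [ 499.08470969 -317.52572232] 76.35652188080466
```

Request:
arm_command:
  rot:
    - [0, 0, 0]
    - [0, 0, 0]
    - [0, 0, 0]
  slide:
    - [3, 18, -20]
    - [0, 0, -15]
    - [0, 0, 0]
  gripper: [45, 45, 45]

```text
clock: 2.95
eef_pos: [505.2, -352.4, 26.7]
tool_rot: [3.138, -0.0, 0.173]
force: [0.2, -0.8, 0.2]
width: 44.7
```

Request:
arm_command:
  rot:
    - [0, 0, 1.3]
    - [0, 0, 0]
    - [0, 0, 0]
  slide:
    - [0, 0, -12]
    - [0, 0, -10]
    - [0, 0, 0]
  gripper: [45, 45, 45]

```text
clock: 3.2
eef_pos: [508.9, -352.6, 8.5]
tool_rot: [3.134, -0.006, 0.201]
force: [0.2, 1.1, -0.5]
width: 44.5
```

Request:
arm_command:
  rot:
    - [0, 0, 0]
    - [0, 0, 0]
    - [0, 0, 0]
    - [0, 0, 0]
    - [0, 0, 0]
  slide:
    - [0, 0, 0]
    - [0, 0, 0]
    - [0, 0, 0]
    - [0, 0, 0]
    - [0, 0, 0]
  gripper: [10, 10, 10, 10, 10]

```text
clock: 3.62
eef_pos: [510.4, -354.1, 11.8]
tool_rot: [3.131, -0.009, 0.2]
force: [0.8, 0.1, -0.8]
width: 11.9
```

Request:
arm_command:
  rot:
    - [0, 0, 0]
    - [0, 0, 0]
  slide:
    - [0, 0, 0]
    - [0, 0, 0]
  gripper: [10, 10]

```text
clock: 3.78
eef_pos: [510.5, -354.1, 12.1]
tool_rot: [3.131, -0.009, 0.2]
force: [0.8, 0.6, 0.3]
width: 11.9
```

```bash
python3 - <<'E'
from h import *
for i in range(3): print(telemetry.read_state()['eef_pos'],telemetry.read_state()['width'])
snap('c');print(telemetry.read_state()['eef_pos'],telemetry.read_state()['width'])
im,_=load('c','top'); im=im[:,:,::-1].copy()
cv2.imwrite('pics/c6.png',cv2.resize(im[150:260,320:420],None,fx=6,fy=5,interpolation=cv2.INTER_CUBIC))
im,_=load('c','side'); im=im[:,:,::-1].copy()
cv2.imwrite('pics/c7.png',cv2.resize(im[240:340,170:270],None,fx=6,fy=5,interpolation=cv2.INTER_CUBIC))
E
```

```text
[ 510.54394842 -354.0770574    12.09031322] 11.89616986063496
[ 510.54394842 -354.0770574    12.09031322] 11.89616986063496
[ 510.54394842 -354.0770574    12.09031322] 11.89616986063496
[ 510.52606469 -354.08156947   11.98342169] 12.134495087747698
```

View pics/c6.png

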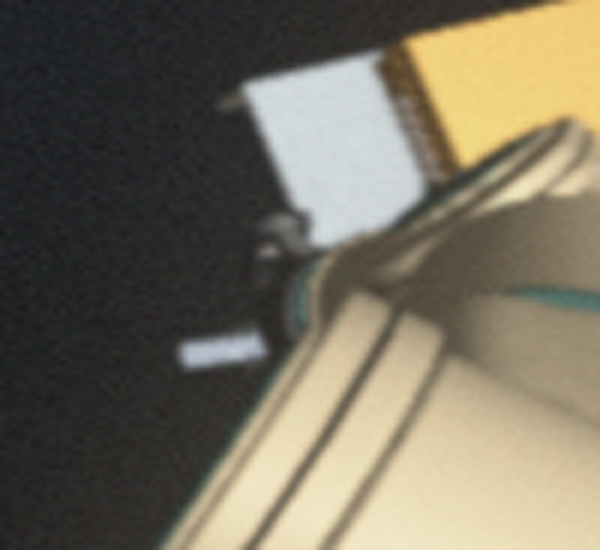

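View pics/c7.png

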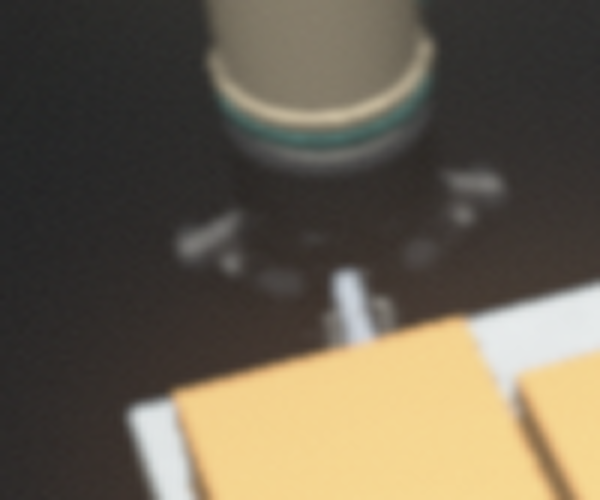

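Request:
arm_command:
  rot:
    - [0, 0, 0]
    - [0, 0, 0]
    - [0, 0, 0]
  slide:
    - [-2, 10, 0]
    - [-3, 15, 0]
    - [0, 0, 0]
  gripper: [5, 5, 5]

```text
clock: 4.13
eef_pos: [504.8, -328.4, 11.8]
tool_rot: [3.131, -0.009, 0.199]
force: [-0.2, 1.8, -1.6]
width: 11.7
```

```bash
python3 - <<'E'
from h import *
snap('d');s=telemetry.read_state();print(s['eef_pos'],s['width'],s['force'])
im,_=load('d','top'); im=im[:,:,::-1].copy()
cv2.imwrite('pics/c8.png',cv2.resize(im[150:260,320:420],None,fx=6,fy=5,interpolation=cv2.INTER_CUBIC))
E
```

```text
[ 505.45845404 -331.86880974   12.24590048] 11.972051527098644 [-0.74548498  0.90067898 -0.4141397 ]
```

View pics/c8.png

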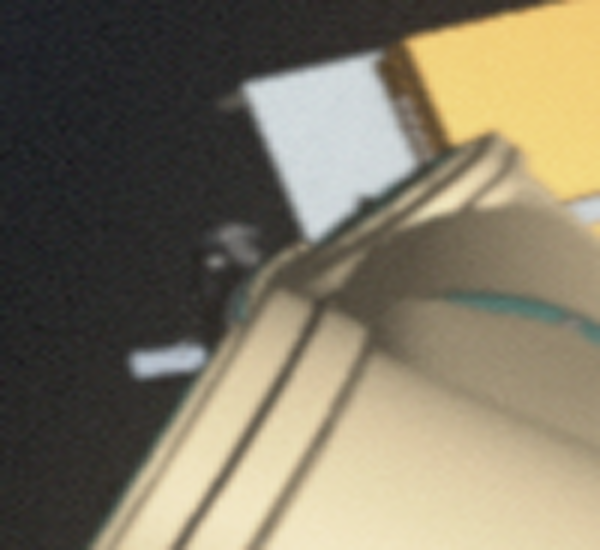

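Request:
arm_command:
  rot:
    - [0, 0, 0]
    - [0, 0, 0]
    - [0, 0, 0]
    - [0, 0, 0]
    - [0, 0, 0]
  slide:
    - [-4, 22, 0]
    - [-4, 22, 0]
    - [-4, 22, 0]
    - [-4, 22, 0]
    - [-4, 22, 0]
  gripper: [5, 5, 5, 5, 5]

```text
clock: 4.65
eef_pos: [486.7, -232.1, 13.7]
tool_rot: [3.11, -0.015, 0.186]
force: [0.8, 0.1, -1.4]
width: 11.9
```

Request:
arm_command:
  rot:
    - [0, 0, 0]
    - [0, 0, 0]
    - [0, 0, 0]
    - [0, 0, 0]
    - [0, 0, 0]
  slide:
    - [-4, 22, 0]
    - [-4, 22, 0]
    - [-2, 16, 0]
    - [0, 0, 0]
    - [0, 0, 0]
  gripper: [5, 5, 5, 5, 5]

```text
clock: 5.07
eef_pos: [477.1, -167.8, 14.0]
tool_rot: [3.111, -0.016, 0.189]
force: [0.0, -1.6, -1.5]
width: 11.8
```

```bash
python3 - <<'E'
from h import *
snap('e');s=telemetry.read_state();print(s['eef_pos'],s['width'],s['force'],s['tool_rot'])
E
```

```text
[ 477.17884525 -168.44975944   13.94180888] 12.099180326409973 [ 0.4070529  -0.7952266  -1.97171705] [ 3.11053874 -0.01591673  0.18805755]
```

View pics/e_side.png

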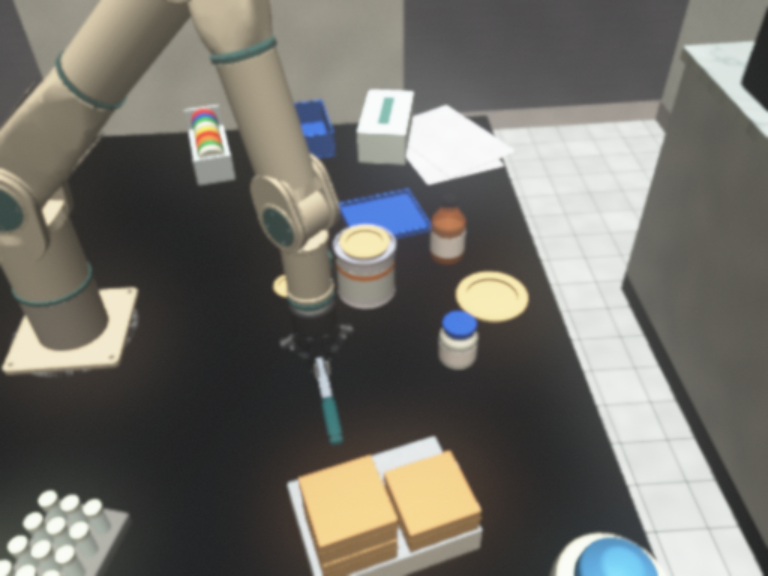

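The opener is out, with its teal handle at about (330,415) in the side view, clear of the riser. I'll release it and back off.

Request:
arm_command:
  rot:
    - [0, 0, 0]
    - [0, 0, 0]
    - [0, 0, 0]
    - [0, 0, 0]
    - [0, 0, 0]
  slide:
    - [0, 0, -2]
    - [0, 0, 0]
    - [0, 0, 0]
    - [0, 0, 0]
    - [0, 0, 0]
  gripper: [11, 50, 50, 50, 50]

```text
clock: 5.58
eef_pos: [478.9, -175.1, 12.4]
tool_rot: [3.105, -0.019, 0.181]
force: [-0.1, -0.1, 0.0]
width: 49.8
```

Request:
arm_command:
  rot:
    - [1, 0, 0]
    - [1, 0, 0]
    - [0, 0, 0]
    - [0, 0, 0]
    - [0, 0, 0]
  slide:
    - [0, 0, 30]
    - [0, 0, 30]
    - [0, 0, 30]
    - [0, 0, 0]
    - [0, 0, 0]
  gripper: [50, 50, 50, 50, 50]

```text
clock: 6.0
eef_pos: [477.3, -176.6, 104.7]
tool_rot: [3.141, -0.023, 0.178]
force: [0.7, 0.7, 0.4]
width: 50.3
```

```bash
python3 - <<'E'
from h import *
snap('f');s=telemetry.read_state();print(s['eef_pos'],s['width'],s['force'],s['tool_rot'])
ims,Ps=cloud('f','side'); hs=cv2.cvtColor(ims,cv2.COLOR_RGB2HSV)
m=cv2.inRange(hs,np.array((80,90,30)),np.array((98,255,255))); m[:250]=0
n,l,st,ce=cv2.connectedComponentsWithStats(m)
for i in range(1,n):
  if st[i,4]>30:
    vv,uu=np.nonzero(l==i); W=plane('side',np.c_[uu,vv],18)[:,:2]; c=W.mean(0); print(st[i],c,cv2.minAreaRect(W.astype(np.float32)),np.nanmedian(Ps[l==i],0))
cv2.imwrite('pics/c9.png',cv2.resize(ims[220:310,170:260][:,:,::-1],None,fx=6,fy=6,interpolation=cv2.INTER_CUBIC))
imt,_=load('f','top')
cv2.imwrite('pics/c10.png',cv2.resize(imt[140:260,260:390][:,:,::-1],None,fx=5,fy=5,interpolation=cv2.INTER_CUBIC))
E
```

```text
[ 477.09454736 -176.41251493  103.744686  ] 50.40868531198445 [-1.14463572 -0.1254366  -0.37756646] [-3.14133343 -0.02168927  0.17786233]
[215 267  13  29 232] [ 492.4002123  -275.85722214] ((492.3360595703125, -277.492431640625), (23.452016830444336, 88.26875305175781), 7.346291542053223) [ 492.84940416 -276.85324471   19.26931832]
[405 376  18   8 105] [ 883.03795862 -566.3095328 ] ((884.870849609375, -565.0487060546875), (14.843992233276367, 34.65737533569336), 85.92230987548828) [ 851.82848724 -607.45096987  106.51811276]
```

View pics/c9.png

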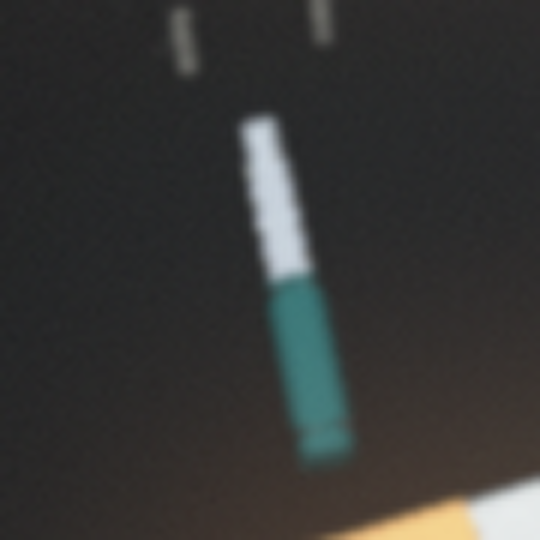

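View pics/c10.png

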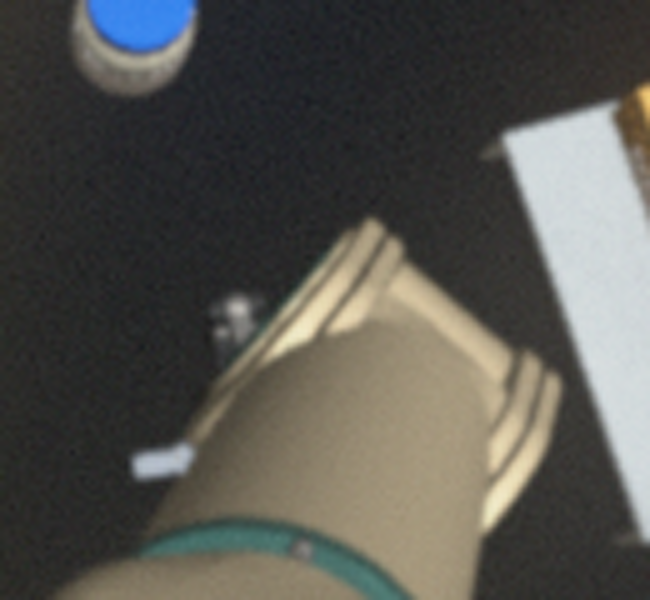

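```bash
python3 - <<'E'
from h import *
def s(x,y): return [170+x/6,220+y/6]
t=plane('side',[s(258,117)],11)[0]; m=plane('side',[s(297,278)],20)[0]; r=plane('side',[s(326,440)],20)[0]
m12=plane('side',[s(291,276)],12)[0]
print(t,m,r,np.linalg.norm((t-r)[:2]),np.linalg.norm((t-m12)[:2]))
d=(t-r)[:2];print(np.degrees(np.arctan2(d[1],d[0])))
d=(t-m12)[:2];print(np.degrees(np.arctan2(d[1],d[0])), m12)
tt=plane('top',[[260+133/5,140+467/5]],11); print('tip top',tt)
E
```

```text
[ 473.61465216 -131.7815705    11.        ] [ 489.87237374 -234.19116869   20.        ] [ 499.86685703 -318.85598491   20.        ] 188.9074238504402 95.55650129896242
97.98816940253579
97.98933500121696 [ 486.89593281 -226.41059631   12.        ]
tip top [[ 472.27578933 -133.84082163   11.        ]]
```

Request:
arm_command:
  rot:
    - [0, 0, -2]
    - [0, 1, 0]
    - [0, 0, 0]
    - [0, 0, 0]
    - [0, 0, 0]
  slide:
    - [6, -34, 0]
    - [5, -34, -10]
    - [5, -28, -15]
    - [0, 0, -15]
    - [0, 0, 0]
  gripper: [50, 50, 50, 50, 50]

```text
clock: 6.52
eef_pos: [491.5, -271.9, 57.1]
tool_rot: [-3.132, 0.002, 0.148]
force: [-0.5, 1.3, -0.8]
width: 50.3
```

Request:
arm_command:
  rot:
    - [0, 0, 0]
    - [0, 0, 0]
    - [0, 0, 0]
    - [0, 0, 0]
  slide:
    - [1, -1, -25]
    - [0, 0, -20]
    - [0, 0, -4]
    - [0, 0, 0]
  gripper: [50, 50, 50, 50]

```text
clock: 6.85
eef_pos: [490.2, -271.3, 3.8]
tool_rot: [-3.127, 0.006, 0.147]
force: [-0.2, 0.4, -0.6]
width: 49.8
```

```bash
python3 - <<'E'
from h import *
s=telemetry.read_state();print(s['eef_pos'],s['width'],s['force'],s['tool_rot'])
im,_=get_image('side')
cv2.imwrite('pics/c11.png',cv2.resize(im[220:310,170:260][:,:,::-1],None,fx=6,fy=6,interpolation=cv2.INTER_CUBIC))
E
```

```text
[ 490.15317816 -271.34098629    3.7952647 ] 49.789231082715965 [-0.21826693  0.42899727 -0.6274103 ] [-3.12749205  0.0063548   0.14654789]
```

View pics/c11.png

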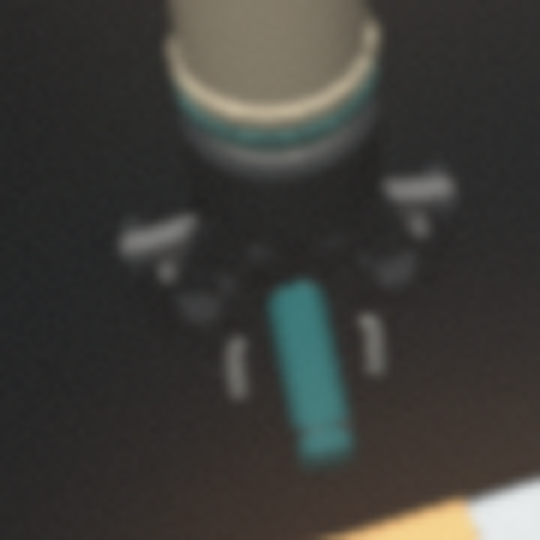

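Fingertips straddle the handle, at (237,370) and (372,345) in the crop with the handle between them. I'll close on it.

Request:
arm_command:
  rot:
    - [0, 0, 0]
    - [0, 0, 0]
    - [0, 0, 0]
    - [0, 0, 0]
    - [0, 0, 0]
  slide:
    - [1, 0, 0]
    - [0, 0, 0]
    - [0, 0, 0]
    - [0, 0, 0]
    - [0, 0, 0]
  gripper: [15, 15, 15, 15, 15]

```text
clock: 7.32
eef_pos: [493.3, -270.6, 8.0]
tool_rot: [-3.13, 0.003, 0.149]
force: [0.3, 0.2, -1.4]
width: 22.5
```

Request:
arm_command:
  rot:
    - [0, 0, 0]
    - [0, 0, 0]
    - [0, 0, 0]
    - [0, 0, 0]
    - [0, 0, 0]
  slide:
    - [0, 0, 20]
    - [0, 0, 30]
    - [0, 0, 35]
    - [0, 0, 35]
    - [0, 0, 35]
  gripper: [15, 15, 15, 15, 15]

```text
clock: 7.73
eef_pos: [487.2, -266.6, 162.0]
tool_rot: [-3.12, 0.016, 0.149]
force: [0.8, -0.5, -2.2]
width: 22.3
```

Request:
arm_command:
  rot:
    - [-6, -0.8, 0]
    - [-6, -0.8, 0]
    - [-6, -0.8, 0]
    - [-6, -0.8, 0]
    - [-5, -0.7, 0]
  slide:
    - [20, 10, 15]
    - [20, 10, 15]
    - [20, 10, 15]
    - [20, 10, 15]
    - [20, 10, 10]
  gripper: [15, 15, 15, 15, 15]

```text
clock: 8.15
eef_pos: [585.1, -234.2, 248.9]
tool_rot: [2.624, -0.012, 0.111]
force: [0.3, -0.4, -3.2]
width: 22.1
```

```bash
python3 - <<'E'
from h import *
snap('g');s=telemetry.read_state();print(s['eef_pos'],s['width'],s['qpos'],s['tool_rot'])
M=R.from_euler('xyz',s['tool_rot']).as_matrix(); print(M)
E
```

```text
[ 590.67337452 -225.05184413  245.13293587] 22.925046092136693 [-0.46668627  0.69735996  0.8572212   1.79956571 -0.04653393  0.64692733
  0.36834144] [ 2.62830679 -0.00940918  0.12861785]
[[ 0.99169622  0.10715287  0.07111167]
 [ 0.12825785 -0.86453285 -0.48593506]
 [ 0.00940904  0.49102059 -0.87109715]]
```

View pics/g_side.png

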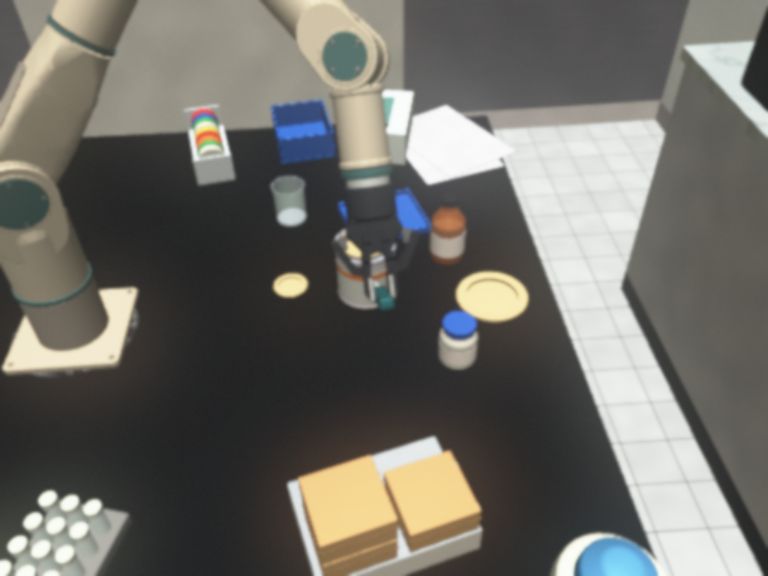

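View pics/g_top.png

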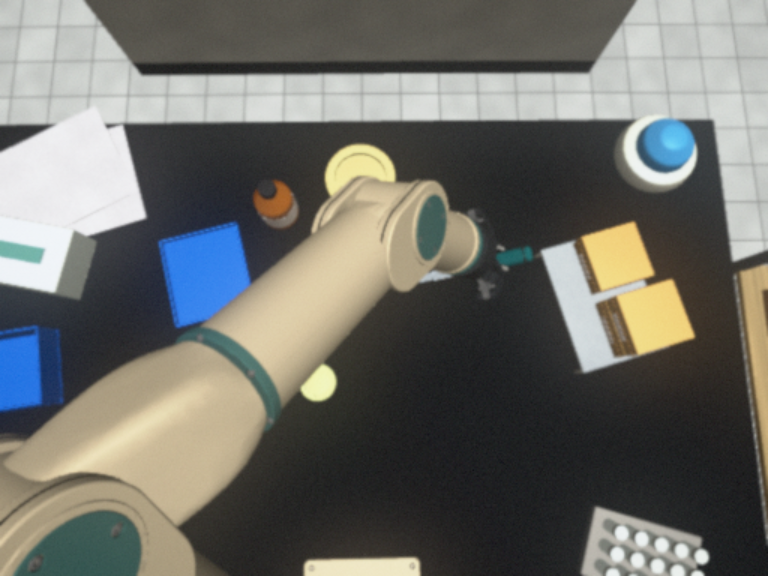

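```bash
python3 - <<'E'
from h import *
im,_=load('g','top'); a=cv2.resize(im[140:220,270:370][:,:,::-1],None,fx=6,fy=6,interpolation=cv2.INTER_CUBIC)
im,_=load('g','side'); b=cv2.resize(im[140:220,210:310][:,:,::-1],None,fx=6,fy=6,interpolation=cv2.INTER_CUBIC)
cv2.imwrite('pics/c12.png',a);cv2.imwrite('pics/c13.png',b)
s=telemetry.read_state(); M=R.from_euler('xyz',s['tool_rot']).as_matrix(); e=s['eef_pos']
# model: opener x = +/- tool y
xo=-M[:,1]*np.sign(-M[1,1]) if 0 else (M[:,1] if M[1,1]>0 else -M[:,1]); zo=-M[:,2]
hc=e+zo*8
tip=hc+142.5*xo-2*zo
print(xo,zo,hc,tip); print('top',proj('top',[hc,tip]),'side',proj('side',[hc,tip]))
E
```

```text
[-0.10715287  0.86453285 -0.49102059] [-0.07111167  0.48593506  0.87109715] [ 590.10448116 -221.16436366  252.10171309] [574.97742082 -98.94030321 180.38908455]
top [[332.14254412 174.66709013]
 [277.11944189 187.51301398]] side [[256.31901121 194.51826698]
 [247.10421611 183.23819339]]
```

View pics/c12.png

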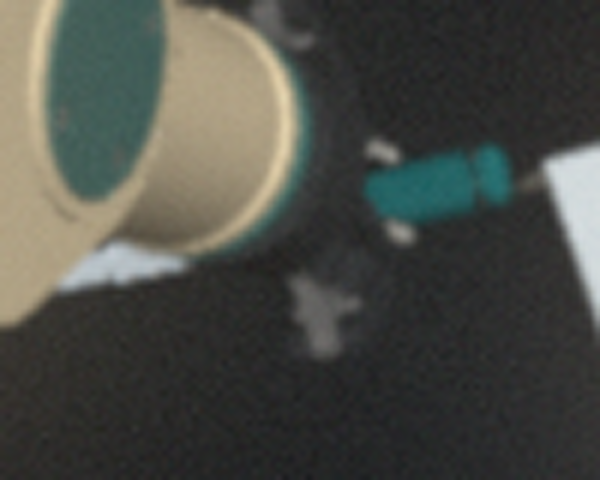

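View pics/c13.png

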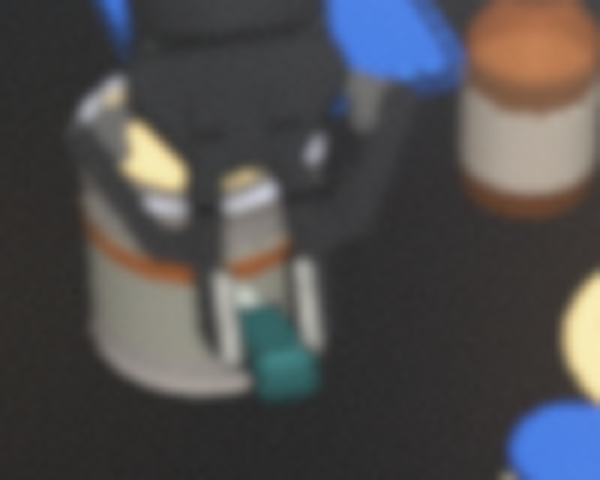

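```bash
cat > hand.py <<'E'
from h import *
def inhand(tag,s,zc=8):
    M=R.from_euler('xyz',s['tool_rot']).as_matrix(); e=s['eef_pos']
    xo=M[:,1] if M[1,1]>0 else -M[:,1]; zo=-M[:,2]; yo=np.cross(zo,xo)
    for n in('top','side'):
        im,P=cloud(tag,n); hs=cv2.cvtColor(im,cv2.COLOR_RGB2HSV)
        m=cv2.inRange(hs,np.array((82,90,40)),np.array((98,255,255)))
        m=cv2.erode(m,np.ones((2,2)))
        Q=P.reshape(-1,3); k=(m.ravel()>0)&(np.linalg.norm(Q-e,axis=1)<80)
        L=(Q[k]-e)@np.c_[xo,yo,zo]
        L=L[np.abs(L[:,1])<25]
        print(n,k.sum(),'local x,y,z pct',np.percentile(L,[3,50,97],axis=0).round(1).tolist())
        c=np.median(L,0); L=L[np.linalg.norm(L-c,axis=1)<60]
        print('  fit z vs x',np.polyfit(L[:,0],L[:,2],1),'y vs x',np.polyfit(L[:,0],L[:,1],1))
        # z by x bins
        for lo in range(-70,0,10):
            q=(L[:,0]>=lo)&(L[:,0]<lo+10)
            if q.sum()>4: print('   ',lo,q.sum(),np.median(L[q],0).round(1),np.percentile(L[q,2],[5,95]).round(1))
E
python3 - <<'E'
from hand import *
inhand('g',telemetry.read_state())
E
```

```text
top 184 local x,y,z pct [[-51.2, -10.5, 10.1], [-28.6, -1.5, 15.7], [-5.0, 8.3, 19.0]]
  fit z vs x [ 0.02998865 16.31417682] y vs x [-0.03689205 -2.21977913]
    -60 13 [-51.1  -3.1  12. ] [ 6.4 14.7]
    -50 33 [-46.4   0.1  16. ] [12.5 18.3]
    -40 41 [-34.8  -0.7  16.2] [13.2 19. ]
    -30 41 [-24.8  -0.6  15.9] [12.9 17.6]
    -20 35 [-15.5  -1.4  15.6] [13.  18.1]
    -10 21 [-6.7 -3.9 15.4] [13.9 18.8]
side 95 local x,y,z pct [[-60.8, -1.5, -1.8], [-57.3, 7.8, 9.2], [-8.9, 16.1, 14.3]]
  fit z vs x [ 0.18771564 17.44211454] y vs x [-0.01578631  7.25534467]
    -70 13 [-60.7   7.6   5. ] [0.9 9.5]
    -60 54 [-57.7   9.2   6.7] [-1.8 13.5]
    -50 7 [-46.8  10.2  14.1] [13.3 15. ]
    -40 5 [-37.6   6.4  13.8] [13.  14.2]
    -30 8 [-23.1   9.7  13.4] [12.7 13.8]
    -20 5 [-12.6   6.9  13.3] [13.2 14.1]
```

```bash
cat > lev.py <<'E'
from h import *
TX,TZ=139.0,0.8
C=np.array([571.3,65.0])
def geo(s=None):
    s=s or telemetry.read_state()
    M=R.from_euler('xyz',s['tool_rot']).as_matrix(); e=s['eef_pos']
    xo=M[:,1] if M[1,1]>0 else -M[:,1]; zo=-M[:,2]
    return e,xo,zo,s
def rep():
    e,xo,zo,s=geo(); tip=e+TX*xo+TZ*zo
    h=xo[:2]/np.linalg.norm(xo[:2]); p=np.degrees(np.arcsin(-xo[2]))
    d=tip[:2]-C; r=-d@h; lat=d@np.array([-h[1],h[0]])
    line=tip[2]+(56-r)*np.tan(np.radians(p))
    print('clk %.2f e'%s['clock'],e.round(1),'F',np.round(s['force'],1),'w %.1f'%s['width'],'pitch %.1f yaw %.1f'%(p,np.degrees(np.arctan2(h[1],h[0]))),'tip',tip.round(1),'r %.1f lat %.1f line@56 %.1f'%(r,lat,line),'q',s['qpos'].round(2))
    return e,xo,zo,h,p,r,lat,line,tip
def want(r,line):
    e,xo,zo,h,p,r0,lat,l0,tip=rep()
    z=line-(56-r)*np.tan(np.radians(p))
    T=np.r_[C-h*r,z]; print('slide',(T-tip).round(1))
E
python3 - <<'E'
from lev import *
want(56,145)
E
```

```text
clk 8.25 e [ 590.7 -225.1  245.1] F [ 0.9  1.2 -3.7] w 22.9 pitch 29.4 yaw 97.1 tip [ 575.7 -104.5  177.6] r 168.7 lat 16.5 line@56 114.0 q [-0.47  0.7   0.86  1.8  -0.05  0.65  0.37]
slide [  2.5 113.9 -32.6]
```

Request:
arm_command:
  rot:
    - [-1.5, -0.2, 0]
    - [0, 0, 0]
    - [0, 0, 0]
    - [0, 0, 0]
    - [0, 0, 0]
  slide:
    - [1, 20, 0]
    - [1, 25, 0]
    - [1, 25, 0]
    - [0, 10, 0]
    - [0, 0, 0]
  gripper: [15, 15, 15, 15, 15]

```text
clock: 8.67
eef_pos: [592.1, -138.0, 243.1]
tool_rot: [2.606, -0.005, 0.133]
force: [-0.3, -1.0, -2.0]
width: 22.6
```

```bash
python3 - <<'E'
from lev import *
want(56,145)
snap('i')
im,_=load('i','top'); a=cv2.resize(im[140:220,220:320][:,:,::-1],None,fx=6,fy=6,interpolation=cv2.INTER_CUBIC)
cv2.imwrite('pics/c14.png',a)
E
```

```text
clk 8.67 e [ 592.1 -138.   243.1] F [-0.3 -1.  -2. ] w 22.6 pitch 30.7 yaw 97.4 tip [576.6 -19.1 172.9] r 84.1 lat 5.7 line@56 156.2 q [-0.66  0.73  0.91  1.81 -0.05  0.71  0.24]
slide [  2.   28.6 -27.9]
```

View pics/c14.png

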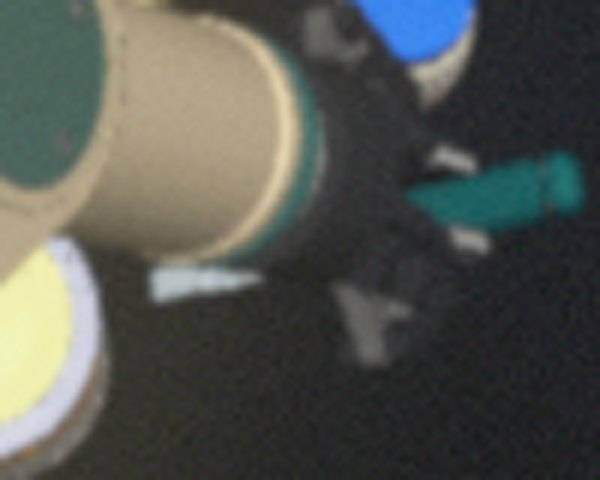

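The tin and the blade tip are now both visible. The tip end is at crop (153,284), and the seam's right edge is at about (100,330). I'll compare the tip with the prediction.

```bash
python3 - <<'E'
from lev import *
e,xo,zo,h,p,r,lat,line,tip=rep()
print('pred px',proj('top',[tip]), 'obs',[220+153/6,140+284/6])
yo=np.cross(zo,xo)
im,P=cloud('i','top'); g=cv2.cvtColor(im,cv2.COLOR_RGB2GRAY)
m=np.zeros_like(g); m[182:192,243:268]=g[182:192,243:268]>110
Q=P[m>0]; L=(Q-e)@np.c_[xo,yo,zo]; L=L[(L[:,0]>40)&(L[:,0]<160)]
print(len(L),np.percentile(L,[2,50,98],axis=0).round(1))
for lo in range(60,150,10):
    q=(L[:,0]>=lo)&(L[:,0]<lo+10)
    if q.sum()>2: print(lo,q.sum(),np.median(L[q],0).round(1))
print(np.polyfit(L[:,0],L[:,2],1))
# ray at obs tip intersect with opener's mid plane (local y=0)
for uv in ([245.4,187.3],):
    o,d=ray('top',[uv]); d=d[0]; t=-((o-e)@yo)/(d@yo); X=o+d*t; print('yo-plane hit (ill-conditioned?)',d@yo,((X-e)@np.c_[xo,yo,zo]).round(1))
    t=((3.8)-((o-e)@zo))/(d@zo); X=o+d*t; print('on top face z=3.8:',((X-e)@np.c_[xo,yo,zo]).round(1))
E
```

```text
clk 8.77 e [ 591.5 -140.9  243.7] F [-0.6 -0.6 -0.8] w 22.6 pitch 30.8 yaw 97.2 tip [576.4 -22.  173.3] r 87.0 lat 5.9 line@56 154.9 q [-0.65  0.73  0.91  1.81 -0.05  0.71  0.24]
pred px [[245.92226318 187.86710019]] obs [245.5, 187.33333333333334]
64 [[ 96.3  -6.6  -0. ]
 [122.7   0.9   3.5]
 [140.1   6.6   6.5]]
90 6 [98.4  5.3  3.8]
100 9 [105.2   2.9   5.4]
110 11 [114.2   2.3   4.3]
120 19 [125.2  -1.    3.1]
130 17 [135.7  -0.9   2.8]
[-0.05693329 10.34199333]
yo-plane hit (ill-conditioned?) -0.17710651886866394 [135.4  -0.    9. ]
on top face z=3.8: [138.5  -1.1   3.8]
```

```bash
sed -i 's/^TX,TZ=.*/TX,TZ=138.7,0.2/; s/p=np.degrees(np.arcsin(-xo\[2\]))/p=1.0+np.degrees(np.arcsin(-xo[2]))/' lev.py; python3 - <<'E'
from lev import *
want(56,140)
E
```

```text
clk 8.77 e [ 591.5 -140.9  243.7] F [-0.6 -0.6 -0.8] w 22.6 pitch 31.8 yaw 97.2 tip [576.5 -22.6 172.9] r 87.5 lat 5.9 line@56 153.4 q [-0.65  0.73  0.91  1.81 -0.05  0.71  0.24]
slide [  1.9  32.  -32.9]
```

Request:
arm_command:
  rot:
    - [-0.7, 0, 0.2]
    - [0, 0, 0]
    - [0, 0, 0]
    - [0, 0, 0]
  slide:
    - [1.5, 15, -15]
    - [0.5, 15, -12]
    - [0, 0, 0]
    - [0, 0, 0]
  gripper: [15, 15, 15, 15]

```text
clock: 9.1
eef_pos: [591.6, -118.3, 218.0]
tool_rot: [2.591, -0.006, 0.122]
force: [-0.7, 0.2, -1.2]
width: 22.5
```

```bash
python3 - <<'E'
from lev import *
want(54,130)
snap('j')
print(proj('top',[rep()[-1]]))
im,_=load('j','top'); a=cv2.resize(im[150:230,180:280][:,:,::-1],None,fx=6,fy=6,interpolation=cv2.INTER_CUBIC)
cv2.imwrite('pics/c15.png',a)
E
```

```text
clk 9.10 e [ 591.6 -118.3  218. ] F [-0.7  0.2 -1.2] w 22.5 pitch 32.5 yaw 96.8 tip [577.6  -0.8 145.6] r 66.1 lat 1.5 line@56 139.2 q [-0.69  0.78  0.91  1.83 -0.07  0.68  0.19]
slide [  0.   12.2 -16.9]
clk 9.20 e [ 591.7 -118.3  218.3] F [ 0.4 -0.4 -1.3] w 21.9 pitch 32.5 yaw 96.7 tip [577.9  -0.8 145.9] r 66.1 lat 1.2 line@56 139.5 q [-0.69  0.78  0.91  1.82 -0.07  0.68  0.19]
[[237.82576607 189.34479515]]
```

View pics/c15.png

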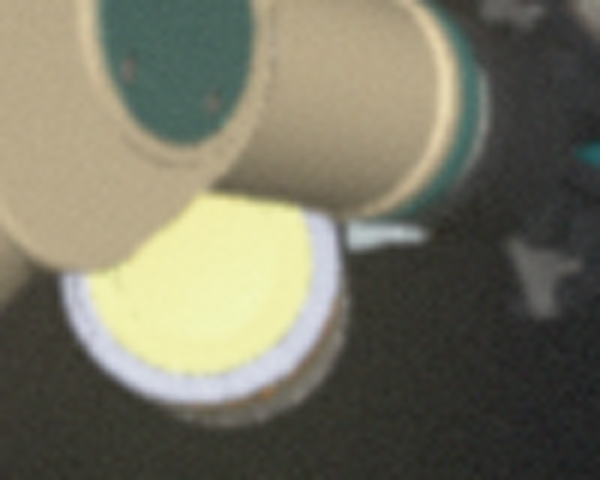

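```bash
python3 - <<'E'
from lev import *
im,P=cloud('j','top'); 
v=P.reshape(-1,3); k=(v[:,2]>112)&(v[:,2]<135)&(np.hypot(v[:,0]-571,v[:,1]-65)<75)
# outline: light-lilac seam outer boundary from mask in image rows, cast onto z=120
hsv=cv2.cvtColor(load('a','top')[0],cv2.COLOR_RGB2HSV)
from scipy.optimize import least_squares
def edge(tag,n,ang0,ang1,C0):
    im=cv2.GaussianBlur(cv2.cvtColor(load(tag,n)[0],cv2.COLOR_RGB2GRAY).astype(np.float32),(0,0),0.8); pts=[]
    for a in np.radians(np.arange(ang0,ang1,3)):
        rr=np.arange(52,70,0.25); W=np.c_[C0[0]+rr*np.cos(a),C0[1]+rr*np.sin(a),np.full(len(rr),120.)]
        uv=proj(n,W).astype(np.float32); val=cv2.remap(im,uv[:,0][None],uv[:,1][None],cv2.INTER_LINEAR)[0]
        i=np.argmin(np.gradient(val)); pts.append(W[i,:2])
    pts=np.array(pts); f=least_squares(lambda q:np.hypot(pts[:,0]-q[0],pts[:,1]-q[1])-q[2],[*C0,60],loss='soft_l1')
    print(tag,n,f.x.round(2),np.abs(f.fun).mean().round(2))
edge('a','top',-90,180,C); edge('a','top',0,360,C)
edge('j','top',120,280,C); edge('a','side',0,180,C); edge('a','side',-10,190,C)
E
```

```text
a top [572.59  65.49  60.7 ] 0.55
a top [572.58  65.46  60.72] 0.53
j top [572.11  65.58  60.44] 0.58
a side [570.44  65.06  61.77] 1.05
a side [570.72  64.91  61.52] 1.04
```

```bash
sed -i 's/^C=.*/C=np.array([572.2,65.5])/' lev.py; python3 - <<'E'
from lev import *
want(54,126)
E
```

```text
clk 9.20 e [ 591.7 -118.3  218.3] F [ 0.4 -0.4 -1.3] w 21.9 pitch 32.5 yaw 96.7 tip [577.9  -0.8 145.9] r 66.5 lat 2.1 line@56 139.2 q [-0.69  0.78  0.91  1.82 -0.07  0.68  0.19]
slide [  0.7  12.7 -21.2]
```

Request:
arm_command:
  rot:
    - [0, 0, 0]
    - [0, 0, 0]
    - [0, 0, 0]
    - [0, 0, 0]
  slide:
    - [0.5, 6, -10]
    - [0.5, 6, -11]
    - [0, 0, 0]
    - [0, 0, 0]
  gripper: [15, 15, 15, 15]

```text
clock: 9.53
eef_pos: [592.9, -108.2, 197.0]
tool_rot: [2.591, -0.01, 0.118]
force: [-0.0, 0.1, -1.3]
width: 22.3
```

```bash
python3 - <<'E'
from lev import *
want(53,122)
im,_=get_image('top')
print(proj('top',[rep()[-1]]))
a=cv2.resize(im[150:230,180:280][:,:,::-1],None,fx=6,fy=6,interpolation=cv2.INTER_CUBIC)
cv2.imwrite('pics/c16.png',a)
E
```

```text
clk 9.53 e [ 592.9 -108.2  197. ] F [-0.   0.1 -1.3] w 22.3 pitch 32.5 yaw 96.4 tip [579.7   9.4 124.6] r 56.6 lat -1.2 line@56 124.2 q [-0.7   0.81  0.89  1.84 -0.09  0.65  0.17]
slide [-1.6  3.4 -4.5]
clk 9.58 e [ 592.8 -107.8  196.7] F [ 0.4  0.3 -2.3] w 22.2 pitch 32.5 yaw 96.4 tip [579.5   9.8 124.4] r 56.2 lat -1.0 line@56 124.2 q [-0.7   0.81  0.89  1.84 -0.09  0.65  0.17]
[[234.10738052 190.23439184]]
```

View pics/c16.png

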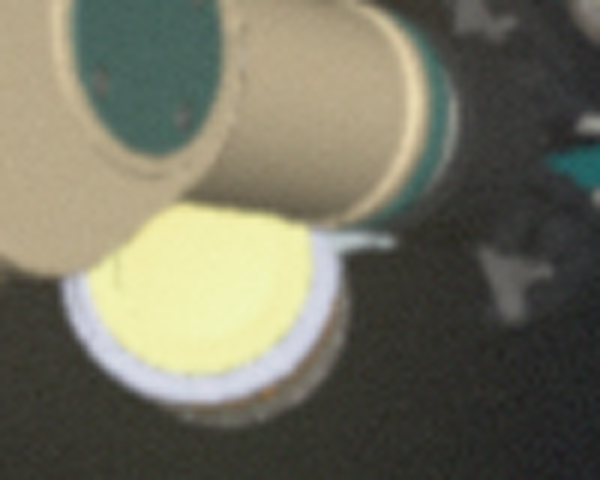

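Request:
arm_command:
  rot:
    - [0, 0, 0]
    - [0, 0, 0]
    - [0, 0, 0]
  slide:
    - [-0.7, 3.5, -1]
    - [0, 0, -2]
    - [0, 0, 0]
  gripper: [15, 15, 15]

```text
clock: 9.83
eef_pos: [592.1, -104.4, 193.8]
tool_rot: [2.591, -0.01, 0.118]
force: [0.5, -0.8, -1.5]
width: 22.3
```

```bash
python3 - <<'E'
from lev import *
want(53,119.5)
E
```

```text
clk 9.83 e [ 592.1 -104.4  193.8] F [ 0.5 -0.8 -1.5] w 22.3 pitch 32.5 yaw 96.4 tip [578.9  13.2 121.4] r 52.7 lat -0.9 line@56 123.5 q [-0.7   0.81  0.89  1.84 -0.09  0.65  0.16]
slide [-0.8 -0.4 -3.9]
```

Request:
arm_command:
  rot:
    - [0, 0, 0]
    - [0, 0, 0]
    - [0, 0, 0]
  slide:
    - [0, -0.3, -1.5]
    - [0, 0, -1]
    - [0, 0, 0]
  gripper: [15, 15, 15]

```text
clock: 10.08
eef_pos: [592.3, -104.7, 191.5]
tool_rot: [2.591, -0.01, 0.118]
force: [-0.6, 1.5, -1.8]
width: 22.3
```

Request:
arm_command:
  rot:
    - [0, 0, 0]
    - [0, 0, 0]
    - [0, 0, 0]
  slide:
    - [0, 0, -1.2]
    - [0, 0, 0]
    - [0, 0, 0]
  gripper: [15, 15, 15]

```text
clock: 10.33
eef_pos: [592.5, -104.8, 190.4]
tool_rot: [2.591, -0.011, 0.118]
force: [0.2, -0.2, 0.2]
width: 22.7
```

```bash
python3 - <<'E'
from lev import *
want(53,119.5)
E
```

```text
clk 10.33 e [ 592.5 -104.8  190.4] F [ 0.2 -0.2  0.2] w 22.7 pitch 32.5 yaw 96.4 tip [579.4  12.8 118. ] r 53.2 lat -1.3 line@56 119.8 q [-0.7   0.82  0.89  1.84 -0.09  0.64  0.16]
slide [-1.3  0.  -0.4]
```

Request:
arm_command:
  rot:
    - [0, 0, 0]
    - [0, 0, 0]
    - [0, 0, 0]
  slide:
    - [0, 0, -1.2]
    - [0, 0, 0]
    - [0, 0, 0]
  gripper: [15, 15, 15]

```text
clock: 10.58
eef_pos: [592.6, -104.9, 189.4]
tool_rot: [2.591, -0.011, 0.118]
force: [-0.2, 0.2, -0.6]
width: 22.9
```

```bash
python3 - <<'E'
from lev import *
want(53,119.5); s=telemetry.read_state(); print(s['torque'])
E
```

```text
clk 10.58 e [ 592.6 -104.9  189.4] F [-0.2  0.2 -0.6] w 22.9 pitch 32.5 yaw 96.3 tip [579.5  12.7 117. ] r 53.2 lat -1.4 line@56 118.8 q [-0.7   0.82  0.89  1.84 -0.09  0.64  0.16]
slide [-1.4  0.1  0.5]
[ 0.82918902  0.2438319  -0.0310457 ]
```

Request:
arm_command:
  rot:
    - [0, 0, 0]
    - [0, 0, 0]
    - [0, 0, 0]
  slide:
    - [0, 0, -1.2]
    - [0, 0, 0]
    - [0, 0, 0]
  gripper: [15, 15, 15]

```text
clock: 10.83
eef_pos: [592.8, -104.9, 188.5]
tool_rot: [2.591, -0.012, 0.118]
force: [-0.9, 0.5, 1.1]
width: 22.5
```

```bash
python3 - <<'E'
from lev import *
rep(); s=telemetry.read_state(); print(s['torque'])
E
```

```text
clk 10.83 e [ 592.8 -104.9  188.5] F [-0.9  0.5  1.1] w 22.5 pitch 32.5 yaw 96.3 tip [579.7  12.7 116.2] r 53.3 lat -1.7 line@56 117.9 q [-0.7   0.82  0.89  1.84 -0.09  0.64  0.16]
[ 0.84560084  0.2328199  -0.00992166]
```

Request:
arm_command:
  rot:
    - [0, 0, 0]
    - [0, 0, 0]
    - [0, 0, 0]
  slide:
    - [0, 0, -1.2]
    - [0, 0, 0]
    - [0, 0, 0]
  gripper: [15, 15, 15]

```text
clock: 11.08
eef_pos: [592.9, -105.0, 187.7]
tool_rot: [2.591, -0.012, 0.118]
force: [-1.0, 0.8, 1.6]
width: 22.8
```

```bash
python3 - <<'E'
from lev import *
rep(); s=telemetry.read_state(); print(s['torque'])
E
```

```text
clk 11.08 e [ 592.9 -105.   187.7] F [-1.   0.8  1.6] w 22.8 pitch 32.5 yaw 96.3 tip [579.9  12.6 115.3] r 53.4 lat -1.8 line@56 117.0 q [-0.7   0.82  0.88  1.84 -0.09  0.63  0.16]
[ 0.92152683  0.32678897 -0.01461796]
```

```bash
python3 - <<'E'
from lev import *
snap('k'); print(proj('top',[rep()[-1]]))
im,_=load('k','top')
a=cv2.resize(im[165:215,200:275][:,:,::-1],None,fx=8,fy=8,interpolation=cv2.INTER_CUBIC)
cv2.imwrite('pics/c17.png',a)
im,_=load('k','side')
a=cv2.resize(im[130:210,210:310][:,:,::-1],None,fx=6,fy=6,interpolation=cv2.INTER_CUBIC)
cv2.imwrite('pics/c18.png',a)
E
```

```text
clk 11.18 e [ 592.9 -105.   187.7] F [0.2 0.5 1.2] w 22.7 pitch 32.5 yaw 96.3 tip [579.9  12.6 115.3] r 53.4 lat -1.8 line@56 117.0 q [-0.7   0.82  0.88  1.84 -0.09  0.63  0.16]
[[233.19766423 190.70036162]]
```

View pics/c17.png

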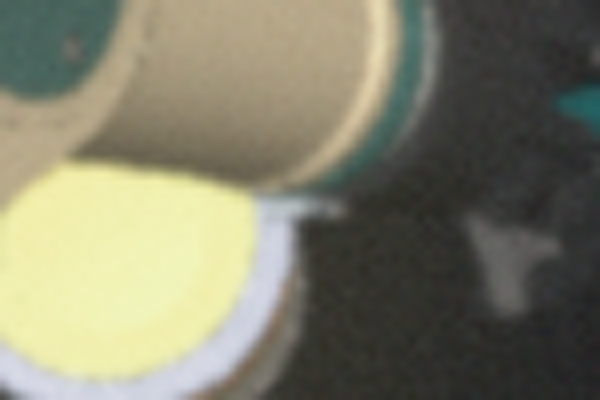

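View pics/c18.png

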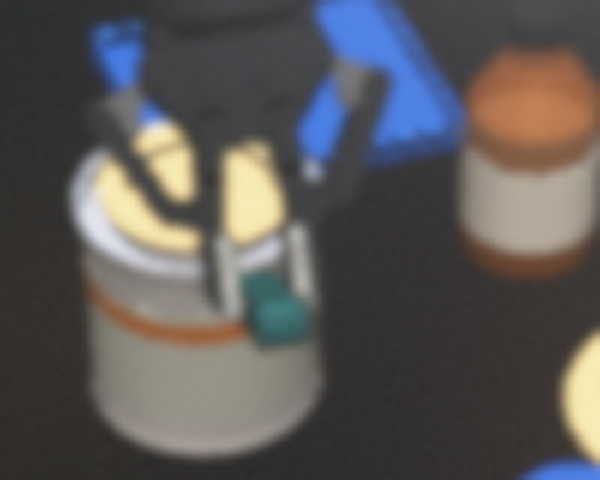

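Request:
arm_command:
  rot:
    - [0, 0, 0]
    - [0, 0, 0]
    - [0, 0, 0]
    - [0, 0, 0]
  slide:
    - [-0.8, 2, -1.3]
    - [-0.8, 2, -1.3]
    - [0, 0, 0]
    - [0, 0, 0]
  gripper: [15, 15, 15, 15]

```text
clock: 11.52
eef_pos: [591.8, -100.8, 185.3]
tool_rot: [2.591, -0.014, 0.118]
force: [-0.2, 0.1, 2.3]
width: 22.4
```

```bash
python3 - <<'E'
from lev import *
rep(); s=telemetry.read_state(); print(s['torque'])
E
```

```text
clk 11.52 e [ 591.8 -100.8  185.3] F [-0.2  0.1  2.3] w 22.4 pitch 32.6 yaw 96.3 tip [578.9  16.8 112.9] r 49.1 lat -1.3 line@56 117.3 q [-0.71  0.82  0.88  1.85 -0.1   0.63  0.16]
[0.70151222 0.19816543 0.01168924]
```

Request:
arm_command:
  rot:
    - [0, 0, 0]
    - [0, 0, 0]
    - [0, 0, 0]
  slide:
    - [-0.7, 2.2, -1.2]
    - [0, 0, 0]
    - [0, 0, 0]
  gripper: [15, 15, 15]

```text
clock: 11.77
eef_pos: [591.2, -98.1, 183.9]
tool_rot: [2.591, -0.014, 0.118]
force: [-0.5, -0.3, 2.9]
width: 22.4
```

```bash
python3 - <<'E'
from lev import *
rep(); s=telemetry.read_state(); print(s['torque'])
E
```

```text
clk 11.77 e [591.2 -98.1 183.9] F [-0.5 -0.3  2.9] w 22.4 pitch 32.6 yaw 96.3 tip [578.3  19.5 111.5] r 46.4 lat -1.0 line@56 117.6 q [-0.71  0.83  0.88  1.85 -0.1   0.63  0.15]
[0.53974455 0.13376773 0.05013621]
```

Request:
arm_command:
  rot:
    - [0, 0, 0]
    - [0, 0, 0]
    - [0, 0, 0]
  slide:
    - [-0.5, 1.2, -0.6]
    - [0, 0, 0]
    - [0, 0, 0]
  gripper: [15, 15, 15]

```text
clock: 12.02
eef_pos: [591.0, -97.8, 183.9]
tool_rot: [2.589, -0.015, 0.118]
force: [-0.1, 0.7, 1.0]
width: 22.6
```

```bash
python3 - <<'E'
from lev import *
rep(); s=telemetry.read_state(); print(s['torque'])
snap('l')
im,_=load('l','side')
a=cv2.resize(im[130:210,210:310][:,:,::-1],None,fx=6,fy=6,interpolation=cv2.INTER_CUBIC)
cv2.imwrite('pics/c19.png',a)
E
```

```text
clk 12.02 e [591.  -97.8 183.9] F [-0.1  0.7  1. ] w 22.6 pitch 32.7 yaw 96.2 tip [578.2  19.7 111.3] r 46.2 lat -1.0 line@56 117.6 q [-0.71  0.83  0.89  1.85 -0.1   0.63  0.15]
[0.82637922 0.17650093 0.00204359]
```

View pics/c19.png

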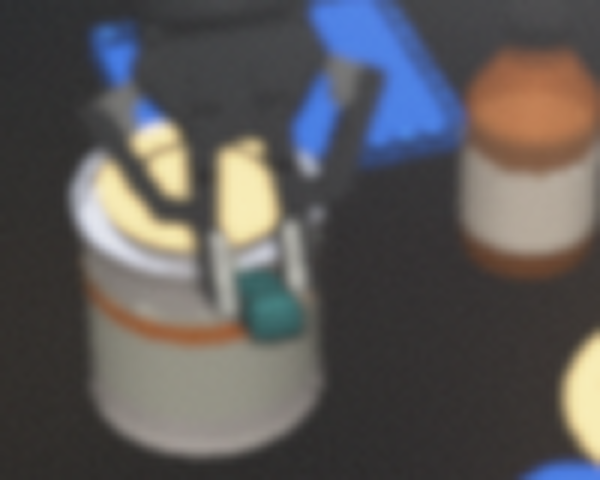

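```bash
cat >> lev.py <<'E'
def lever(degs,out=0.0,Fr=56):
    e,xo,zo,h,p,r,lat,line,tip=rep()
    ax=np.array([h[1],-h[0],0]); F=np.r_[C-h*Fr,120.]+np.array([-h[1],h[0],0])*lat
    F=F+0
    prev=e; tot=0
    for d in degs:
        tot+=d; Rm=R.from_rotvec(np.radians(tot)*ax).as_matrix(); t=F+Rm@(e-F)-np.r_[h*out,0]*tot/sum(degs)
        print('rot',(ax*d).round(2),'slide',(t-prev).round(1)); prev=t
E
python3 - <<'E'
from lev import *
lever([5]*5,1.0)
E
```

```text
clk 12.12 e [591.1 -97.8 183.9] F [-0.7 -0.1  2.1] w 22.5 pitch 32.7 yaw 96.2 tip [578.2  19.7 111.3] r 46.2 lat -1.0 line@56 117.6 q [-0.71  0.83  0.89  1.85 -0.1   0.63  0.15]
rot [4.97 0.54 0.  ] slide [ 0.6 -5.3 -9.7]
rot [4.97 0.54 0.  ] slide [  0.5  -4.5 -10.1]
rot [4.97 0.54 0.  ] slide [  0.4  -3.6 -10.4]
rot [4.97 0.54 0.  ] slide [  0.3  -2.7 -10.7]
rot [4.97 0.54 0.  ] slide [  0.2  -1.7 -10.9]
```

Request:
arm_command:
  rot:
    - [5, 0.5, 0]
    - [5, 0.5, 0]
    - [5, 0.5, 0]
    - [0, 0, 0]
  slide:
    - [0.5, -5.5, -10]
    - [0.4, -4.5, -10]
    - [0.3, -3.5, -10]
    - [0, 0, 0]
  gripper: [15, 15, 15, 15]

```text
clock: 12.45
eef_pos: [593.7, -116.5, 156.6]
tool_rot: [2.849, -0.022, 0.119]
force: [-0.1, -3.2, 3.1]
width: 22.7
```

```bash
python3 - <<'E'
from lev import *
lever([5]*5,0); s=telemetry.read_state(); print(s['torque'])
E
```

```text
clk 12.45 e [ 593.7 -116.5  156.6] F [-0.1 -3.2  3.1] w 22.7 pitch 17.8 yaw 96.4 tip [578.8  15.5 116.8] r 50.4 lat -0.9 line@56 118.6 q [-0.41  0.72  0.64  1.83 -0.21  0.62  0.36]
rot [4.97 0.56 0.  ] slide [  0.3  -2.7 -11.2]
rot [4.97 0.56 0.  ] slide [  0.2  -1.7 -11.4]
rot [4.97 0.56 0.  ] slide [  0.1  -0.7 -11.5]
rot [4.97 0.56 0.  ] slide [ -0.    0.3 -11.6]
rot [4.97 0.56 0.  ] slide [ -0.1   1.3 -11.5]
[0.13210493 0.2282025  0.0241323 ]
```

```bash
python3 - <<'E'
from lev import *
lever([-6,-6],0)
E
```

```text
clk 12.45 e [ 593.7 -116.5  156.6] F [-0.1 -3.2  3.1] w 22.7 pitch 17.8 yaw 96.4 tip [578.8  15.5 116.8] r 50.4 lat -0.9 line@56 118.6 q [-0.41  0.72  0.64  1.83 -0.21  0.62  0.36]
rot [-5.96 -0.67 -0.  ] slide [-0.5  4.5 13.1]
rot [-5.96 -0.67 -0.  ] slide [-0.7  5.8 12.6]
```

Request:
arm_command:
  rot:
    - [-6, -0.7, 0]
    - [-6, -0.7, 0]
    - [0, 0, 0]
    - [0, 0, 0]
  slide:
    - [-0.5, 4.5, 13]
    - [-0.7, 5.5, 12.5]
    - [0, 0, 0]
    - [0, 0, 0]
  gripper: [15, 15, 15, 15]

```text
clock: 12.78
eef_pos: [590.4, -115.4, 183.6]
tool_rot: [2.63, -0.026, 0.106]
force: [-1.0, -1.7, -1.3]
width: 22.3
```

```bash
python3 - <<'E'
from lev import *
want(46.5,118)
E
```

```text
clk 12.78 e [ 590.4 -115.4  183.6] F [-1.  -1.7 -1.3] w 22.3 pitch 30.3 yaw 95.3 tip [579.3   5.2 115.9] r 60.7 lat -1.6 line@56 113.2 q [-0.65  0.79  0.85  1.86 -0.1   0.61  0.18]
slide [-2.9 14.  -3.5]
```

```bash
python3 - <<'E'
from lev import *
snap('m'); t=rep()[-1]; print(proj('top',[t]))
im,_=load('m','top')
a=cv2.resize(im[160:220,200:290][:,:,::-1],None,fx=8,fy=8,interpolation=cv2.INTER_CUBIC)
cv2.imwrite('pics/c20.png',a)
im,_=load('m','side')
a=cv2.resize(im[130:210,210:310][:,:,::-1],None,fx=6,fy=6,interpolation=cv2.INTER_CUBIC)
cv2.imwrite('pics/c21.png',a)
E
```

```text
clk 12.88 e [ 590.5 -115.4  183.1] F [ 0.2 -0.2 -2.4] w 22.3 pitch 30.2 yaw 95.2 tip [579.4   5.3 115.7] r 60.6 lat -1.7 line@56 113.0 q [-0.65  0.79  0.85  1.86 -0.11  0.61  0.18]
[[235.98507027 190.80297475]]
```

View pics/c20.png

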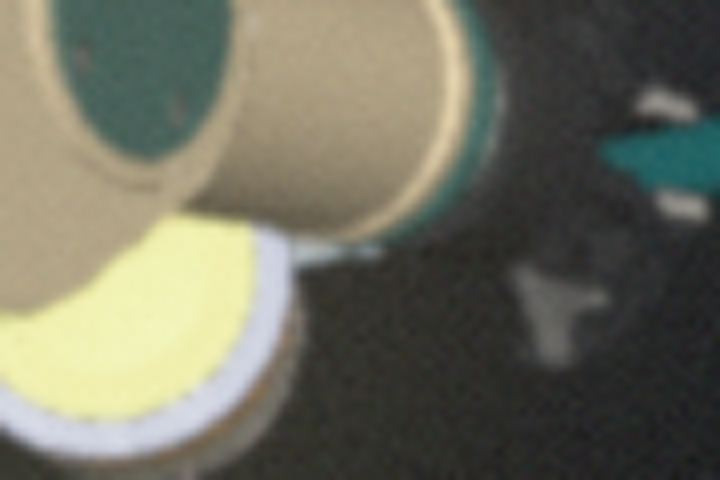

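View pics/c21.png

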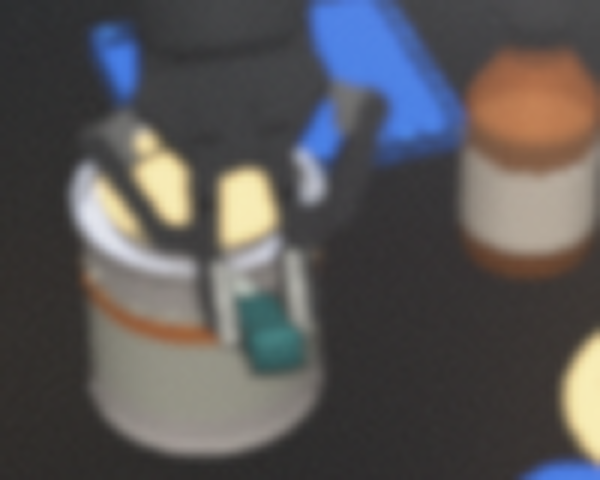

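Request:
arm_command:
  rot:
    - [0, 0, 0]
    - [0, 0, 0]
    - [0, 0, 0]
  slide:
    - [0, 0, 15]
    - [0, 0, 13]
    - [0, 0, 0]
  gripper: [15, 15, 15]

```text
clock: 13.13
eef_pos: [588.5, -117.3, 210.0]
tool_rot: [2.636, -0.022, 0.1]
force: [0.3, 0.7, -0.8]
width: 22.4
```

Request:
arm_command:
  rot:
    - [-2, 0, 0.5]
    - [0, 0, 0]
  slide:
    - [0, 0, 0]
    - [0, 0, 0]
  gripper: [15, 15]

```text
clock: 13.3
eef_pos: [588.0, -119.2, 209.7]
tool_rot: [2.605, -0.02, 0.105]
force: [-0.3, 0.5, -3.0]
width: 22.5
```

```bash
python3 - <<'E'
from lev import *
t=rep(); snap('n'); t=rep()[-1]; print(proj('top',[t]))
im,_=load('n','top')
a=cv2.resize(im[160:220,200:290][:,:,::-1],None,fx=8,fy=8,interpolation=cv2.INTER_CUBIC)
cv2.imwrite('pics/c22.png',a)
E
```

```text
clk 13.30 e [ 588.  -119.2  209.7] F [-0.3  0.5 -3. ] w 22.5 pitch 31.8 yaw 95.3 tip [ 5.769e+02 -4.000e-01  1.389e+02] r 66.1 lat 1.5 line@56 132.7 q [-0.68  0.77  0.89  1.84 -0.07  0.65  0.17]
clk 13.40 e [ 587.8 -120.8  210.6] F [-1.1 -0.7 -2.4] w 22.3 pitch 31.8 yaw 95.2 tip [577.   -2.  139.8] r 67.7 lat 1.4 line@56 132.6 q [-0.68  0.77  0.89  1.84 -0.07  0.66  0.17]
[[238.39526373 190.10620288]]
```

View pics/c22.png

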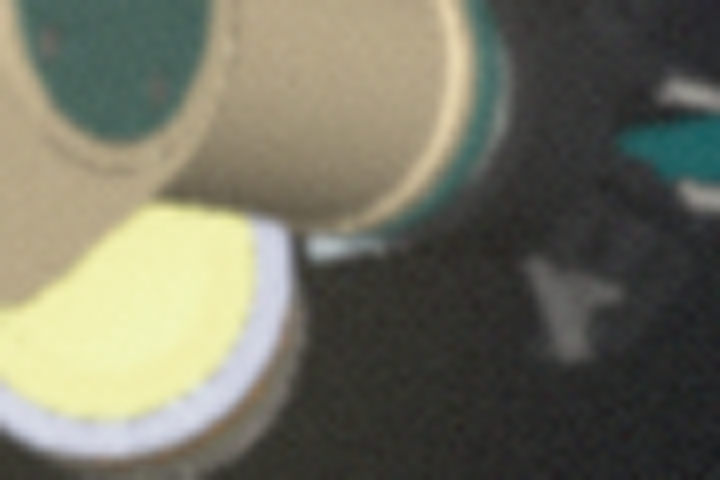

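```bash
python3 - <<'E'
from lev import *
want(53.5,124)
E
```

```text
clk 13.40 e [ 587.8 -120.8  210.6] F [-1.1 -0.7 -2.4] w 22.3 pitch 31.8 yaw 95.2 tip [577.   -2.  139.8] r 67.7 lat 1.4 line@56 132.6 q [-0.68  0.77  0.89  1.84 -0.07  0.66  0.17]
slide [  0.1  14.2 -17.3]
```

Request:
arm_command:
  rot:
    - [-1, 0, 0]
    - [0, 0, 0]
    - [0, 0, 0]
    - [0, 0, 0]
  slide:
    - [0, 13, 0]
    - [0, 3, -6]
    - [0, 0, -8]
    - [0, 0, 0]
  gripper: [15, 15, 15, 15]

```text
clock: 13.73
eef_pos: [586.9, -107.1, 194.6]
tool_rot: [2.59, -0.019, 0.098]
force: [-1.3, 0.2, -2.0]
width: 22.5
```

```bash
python3 - <<'E'
from lev import *
want(53,121)
E
```

```text
clk 13.73 e [ 586.9 -107.1  194.6] F [-1.3  0.2 -2. ] w 22.5 pitch 32.6 yaw 95.0 tip [576.6  10.7 122.2] r 55.0 lat 0.3 line@56 122.8 q [-0.7   0.81  0.89  1.85 -0.08  0.64  0.14]
slide [ 0.1  2.  -3.1]
```

Request:
arm_command:
  rot:
    - [0, 0, 0]
    - [0, 0, 0]
    - [0, 0, 0]
  slide:
    - [0, 3, 0]
    - [0, 0, -2.5]
    - [0, 0, 0]
  gripper: [15, 15, 15]

```text
clock: 13.98
eef_pos: [586.0, -105.8, 191.2]
tool_rot: [2.591, -0.018, 0.096]
force: [-0.8, -0.3, -1.8]
width: 22.5
```

```bash
python3 - <<'E'
from lev import *
want(53,120)
E
```

```text
clk 13.98 e [ 586.  -105.8  191.2] F [-0.8 -0.3 -1.8] w 22.5 pitch 32.6 yaw 94.9 tip [576.   12.  118.8] r 53.6 lat 0.7 line@56 120.3 q [-0.71  0.81  0.89  1.85 -0.09  0.64  0.14]
slide [ 0.7  0.7 -0.7]
```

Request:
arm_command:
  rot:
    - [0, 0, 0]
    - [0, 0, 0]
    - [0, 0, 0]
  slide:
    - [0, 0, -2.0]
    - [0, 0, -1.2]
    - [0, 0, 0]
  gripper: [15, 15, 15]

```text
clock: 14.23
eef_pos: [586.4, -106.6, 188.7]
tool_rot: [2.591, -0.019, 0.095]
force: [-1.0, 1.7, 1.2]
width: 22.3
```

```bash
python3 - <<'E'
from lev import *
want(46.5,119)
E
```

```text
clk 14.23 e [ 586.4 -106.6  188.7] F [-1.   1.7  1.2] w 22.3 pitch 32.6 yaw 94.7 tip [576.6  11.2 116.3] r 54.4 lat 0.1 line@56 117.3 q [-0.7   0.82  0.89  1.86 -0.09  0.63  0.14]
slide [-0.6  7.9 -3.3]
```

Request:
arm_command:
  rot:
    - [0, 0, 0]
    - [0, 0, 0]
    - [0, 0, 0]
    - [0, 0, 0]
    - [0, 0, 0]
  slide:
    - [-0.2, 2.5, -0.8]
    - [-0.2, 2.5, -1.2]
    - [-0.2, 2.5, -1.2]
    - [0, 2, -1]
    - [0, 0, 0]
  gripper: [15, 15, 15, 15, 15]

```text
clock: 14.65
eef_pos: [586.4, -96.7, 184.9]
tool_rot: [2.59, -0.022, 0.095]
force: [-0.0, -0.6, -1.2]
width: 22.3
```

```bash
python3 - <<'E'
from lev import *
rep()
E
```

```text
clk 14.65 e [586.4 -96.7 184.9] F [-0.  -0.6 -1.2] w 22.3 pitch 32.6 yaw 94.7 tip [576.8  21.2 112.4] r 44.6 lat -1.0 line@56 119.7 q [-0.72  0.82  0.89  1.86 -0.09  0.63  0.12]
```

Request:
arm_command:
  rot:
    - [3, 0.2, 0]
    - [3, 0.2, 0]
    - [0, 0, 0]
  slide:
    - [0, -1.5, -6]
    - [0, -1, -6]
    - [0, 0, 0]
  gripper: [15, 15, 15]

```text
clock: 14.9
eef_pos: [587.0, -104.5, 175.2]
tool_rot: [2.688, -0.025, 0.094]
force: [0.2, -0.2, 0.3]
width: 22.3
```

```bash
python3 - <<'E'
from lev import *
lever([3,3,3])
E
```

```text
clk 14.90 e [ 587.  -104.5  175.2] F [ 0.2 -0.2  0.3] w 22.3 pitch 27.0 yaw 94.7 tip [576.8  19.8 114.6] r 45.9 lat -0.9 line@56 119.7 q [-0.61  0.77  0.8   1.86 -0.13  0.62  0.2 ]
rot [2.99 0.24 0.  ] slide [ 0.2 -2.7 -6.1]
rot [2.99 0.24 0.  ] slide [ 0.2 -2.4 -6.2]
rot [2.99 0.24 0.  ] slide [ 0.2 -2.1 -6.3]
```

Request:
arm_command:
  rot:
    - [3, 0.2, 0]
    - [3, 0.2, 0]
    - [0, 0, 0]
  slide:
    - [0, 0.5, -6.3]
    - [0, 0.5, -6.5]
    - [0, 0, 0]
  gripper: [15, 15, 15]

```text
clock: 15.15
eef_pos: [586.9, -110.2, 164.4]
tool_rot: [2.785, -0.028, 0.089]
force: [0.3, -0.2, -1.3]
width: 22.2
```

```bash
python3 - <<'E'
from lev import *
lever([3,3,3])
E
```

```text
clk 15.15 e [ 586.9 -110.2  164.4] F [ 0.3 -0.2 -1.3] w 22.2 pitch 21.4 yaw 94.5 tip [576.7  19.4 116.1] r 46.3 lat -0.9 line@56 119.9 q [-0.5   0.74  0.71  1.85 -0.18  0.62  0.27]
rot [2.99 0.23 0.  ] slide [ 0.2 -2.2 -6.4]
rot [2.99 0.23 0.  ] slide [ 0.1 -1.8 -6.5]
rot [2.99 0.23 0.  ] slide [ 0.1 -1.5 -6.5]
```

Request:
arm_command:
  rot:
    - [3, 0.2, 0]
    - [3, 0.2, 0]
    - [0, 0, 0]
  slide:
    - [0, 1, -6.6]
    - [0, 1.2, -6.6]
    - [0, 0, 0]
  gripper: [15, 15, 15]

```text
clock: 15.4
eef_pos: [587.0, -114.0, 152.2]
tool_rot: [2.881, -0.03, 0.085]
force: [-0.1, -0.1, -0.6]
width: 22.4
```

```bash
python3 - <<'E'
from lev import *
lever([3,3,3])
E
```

```text
clk 15.40 e [ 587.  -114.   152.2] F [-0.1 -0.1 -0.6] w 22.4 pitch 15.9 yaw 94.4 tip [576.7  19.7 116.7] r 46.0 lat -1.0 line@56 119.6 q [-0.38  0.71  0.61  1.84 -0.23  0.62  0.36]
rot [2.99 0.23 0.  ] slide [ 0.1 -1.5 -6.5]
rot [2.99 0.23 0.  ] slide [ 0.1 -1.2 -6.6]
rot [2.99 0.23 0.  ] slide [ 0.1 -0.8 -6.7]
```

Request:
arm_command:
  rot:
    - [3, 0.2, 0]
    - [3, 0.2, 0]
    - [0, 0, 0]
  slide:
    - [0, 1.5, -6.8]
    - [0, 1.7, -6.8]
    - [0, 0, 0]
  gripper: [15, 15, 15]

```text
clock: 15.65
eef_pos: [587.7, -116.7, 139.4]
tool_rot: [2.976, -0.032, 0.082]
force: [-0.1, -1.1, 0.2]
width: 22.5
```

```bash
python3 - <<'E'
from lev import *
lever([3,3,3]); print(telemetry.read_state()['torque'])
E
```

```text
clk 15.65 e [ 587.7 -116.7  139.4] F [-0.1 -1.1  0.2] w 22.5 pitch 10.5 yaw 94.4 tip [577.2  19.8 116.8] r 46.0 lat -1.5 line@56 118.6 q [-0.26  0.7   0.51  1.83 -0.29  0.62  0.44]
rot [2.99 0.23 0.  ] slide [ 0.1 -0.8 -6.7]
rot [2.99 0.23 0.  ] slide [ 0.  -0.5 -6.7]
rot [2.99 0.23 0.  ] slide [ 0.  -0.1 -6.7]
[ 0.23051296  0.0434725  -0.00551164]
```

Request:
arm_command:
  rot:
    - [3, 0.2, 0]
    - [3, 0.2, 0]
    - [0, 0, 0]
  slide:
    - [0, 1.8, -7]
    - [0, 2, -7]
    - [0, 0, 0]
  gripper: [15, 15, 15]

```text
clock: 15.9
eef_pos: [589.1, -117.5, 126.0]
tool_rot: [3.072, -0.034, 0.08]
force: [0.1, -2.6, 3.7]
width: 22.6
```

```bash
python3 - <<'E'
from lev import *
lever([3,3,3]); print(telemetry.read_state()['torque'])
E
```

```text
clk 15.90 e [ 589.1 -117.5  126. ] F [ 0.1 -2.6  3.7] w 22.6 pitch 5.0 yaw 94.4 tip [578.4  20.5 116.5] r 45.4 lat -2.6 line@56 117.5 q [-0.15  0.71  0.42  1.82 -0.35  0.64  0.53]
rot [2.99 0.23 0.  ] slide [ 0.  -0.1 -6.7]
rot [2.99 0.23 0.  ] slide [-0.   0.2 -6.7]
rot [2.99 0.23 0.  ] slide [-0.   0.6 -6.7]
[ 0.20332977 -0.00192507 -0.01236496]
```

Request:
arm_command:
  rot:
    - [3, 0.2, 0]
    - [3, 0.2, 0]
    - [0, 0, 0]
  slide:
    - [-0.5, 2, -7.5]
    - [-0.5, 2, -7.5]
    - [0, 0, 0]
  gripper: [15, 15, 15]

```text
clock: 16.15
eef_pos: [590.3, -116.5, 111.8]
tool_rot: [-3.115, -0.038, 0.079]
force: [-0.8, -4.0, 1.4]
width: 22.2
```

```bash
python3 - <<'E'
from lev import *
lever([3,3,3]); print(telemetry.read_state()['torque'])
snap('o')
im,_=load('o','side')
a=cv2.resize(im[130:210,210:310][:,:,::-1],None,fx=6,fy=6,interpolation=cv2.INTER_CUBIC)
cv2.imwrite('pics/c23.png',a)
im,_=load('o','top')
a=cv2.resize(im[160:220,190:290][:,:,::-1],None,fx=7,fy=7,interpolation=cv2.INTER_CUBIC)
cv2.imwrite('pics/c24.png',a)
E
```

```text
clk 16.15 e [ 590.3 -116.5  111.8] F [-0.8 -4.   1.4] w 22.2 pitch -0.5 yaw 94.6 tip [579.1  21.7 115.7] r 44.2 lat -3.4 line@56 115.6 q [-0.03  0.72  0.32  1.8  -0.41  0.66  0.62]
rot [2.99 0.24 0.  ] slide [-0.   0.6 -6.6]
rot [2.99 0.24 0.  ] slide [-0.1  0.9 -6.6]
rot [2.99 0.24 0.  ] slide [-0.1  1.3 -6.5]
[-0.33210092  0.22457705  0.10212864]
```

View pics/c23.png

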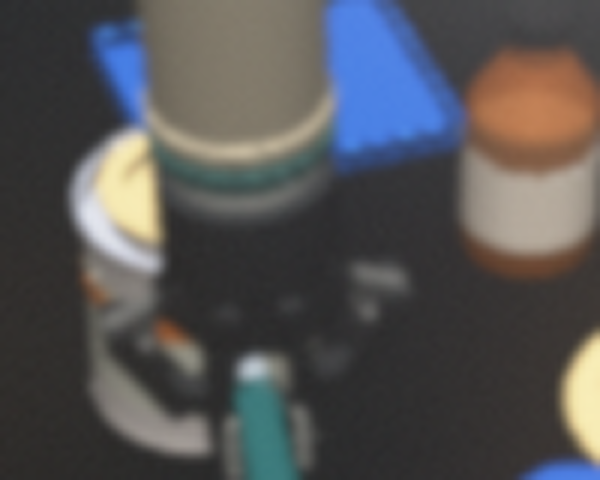

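View pics/c24.png

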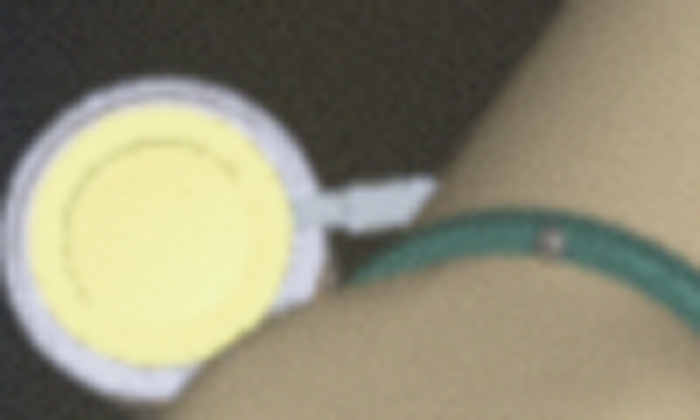

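```bash
cat > lid.py <<'E'
from h import *
def lid(tag,c=(572.2,65.5)):
    for n in('top','side'):
        im,P=cloud(tag,n); hs=cv2.cvtColor(im,cv2.COLOR_RGB2HSV)
        m=cv2.inRange(hs,np.array((18,60,120)),np.array((35,255,255)))
        Q=P[m>0]; d=np.hypot(Q[:,0]-c[0],Q[:,1]-c[1]); Q=Q[(d<47)&(d>38)&(Q[:,2]>110)&(Q[:,2]<150)]
        if len(Q)<30: print(n,len(Q)); continue
        A=np.c_[Q[:,:2]-c,np.ones(len(Q))]; k=np.ones(len(Q),bool)
        for _ in range(3):
            f=np.linalg.lstsq(A[k],Q[k,2],rcond=None)[0]; k=abs(A@f-Q[:,2])<4
        print(n,len(Q),'flange top z at c %.2f slope x %.4f y %.4f'%(f[2],f[0],f[1]),'edge -y',(f[2]-45*f[1]).round(1))
E
python3 - <<'E'
from lid import *
lid('a'); lid('o'); lid('n')
E
```

```text
top 326 flange top z at c 126.06 slope x 0.0041 y 0.0004 edge -y 126.0
side 157 flange top z at c 125.25 slope x 0.0068 y -0.0040 edge -y 125.4
top 335 flange top z at c 127.00 slope x 0.0027 y -0.0259 edge -y 128.2
side 53 flange top z at c 128.78 slope x 0.0633 y -0.0122 edge -y 129.3
top 173 flange top z at c 126.19 slope x 0.0038 y -0.0076 edge -y 126.5
side 99 flange top z at c 125.43 slope x -0.0031 y -0.0048 edge -y 125.6
```

Request:
arm_command:
  rot:
    - [3, 0.2, 0]
    - [3, 0.2, 0]
    - [0, 0, 0]
  slide:
    - [-0.5, 1.2, -7.5]
    - [-0.5, 1.2, -7.5]
    - [0, 0, 0]
  gripper: [15, 15, 15]

```text
clock: 16.5
eef_pos: [592.1, -111.9, 98.7]
tool_rot: [-3.02, -0.043, 0.086]
force: [-1.8, -6.9, 3.7]
width: 22.0
```

```bash
python3 - <<'E'
from lev import *
from lid import *
lever([3,3,3]); print(telemetry.read_state()['torque'])
snap('p'); lid('p')
im,_=load('p','top')
a=cv2.resize(im[160:220,190:290][:,:,::-1],None,fx=7,fy=7,interpolation=cv2.INTER_CUBIC)
cv2.imwrite('pics/c25.png',a)
E
```

```text
clk 16.50 e [ 592.1 -111.9   98.7] F [-1.8 -6.9  3.7] w 22.0 pitch -6.0 yaw 95.2 tip [579.6  25.1 115.7] r 40.9 lat -3.7 line@56 114.1 q [ 0.07  0.75  0.24  1.78 -0.47  0.69  0.71]
rot [2.99 0.27 0.  ] slide [-0.1  1.3 -6.4]
rot [2.99 0.27 0.  ] slide [-0.1  1.6 -6.3]
rot [2.99 0.27 0.  ] slide [-0.2  1.9 -6.2]
[-0.95634804  0.40858104  0.20414744]
top 335 flange top z at c 127.52 slope x 0.0150 y -0.0460 edge -y 129.6
side 59 flange top z at c 127.27 slope x 0.0248 y -0.0484 edge -y 129.5
```

View pics/c25.png

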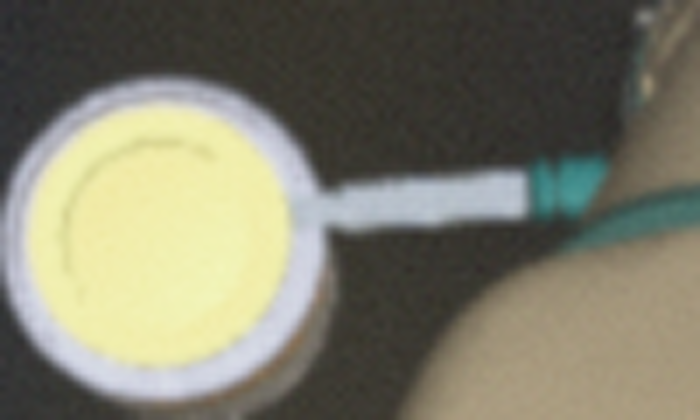

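Request:
arm_command:
  rot:
    - [3, 0.2, 0]
    - [3, 0.2, 0]
    - [0, 0, 0]
  slide:
    - [-0.5, -2, -7.5]
    - [-0.5, -1.5, -7.5]
    - [0, 0, 0]
  gripper: [15, 15, 15]

```text
clock: 16.85
eef_pos: [592.3, -108.1, 85.8]
tool_rot: [-2.919, -0.044, 0.096]
force: [-4.4, -11.4, 1.9]
width: 22.2
```

```bash
python3 - <<'E'
from lev import *
from lid import *
rep(); print(telemetry.read_state()['torque'])
snap('q'); lid('q')
E
```

```text
clk 16.85 e [ 592.3 -108.1   85.8] F [ -4.4 -11.4   1.9] w 22.2 pitch -11.7 yaw 96.1 tip [578.   26.4 116.6] r 39.5 lat -1.6 line@56 113.2 q [ 0.17  0.78  0.16  1.75 -0.52  0.73  0.79]
[-1.87706514  0.74099602  0.66086898]
top 337 flange top z at c 128.93 slope x 0.0330 y -0.0676 edge -y 132.0
side 65 flange top z at c 124.62 slope x -0.0530 y -0.0839 edge -y 128.4
```

Request:
arm_command:
  rot:
    - [0, 0, 0]
    - [2, 0.2, 0]
    - [0, 0, 0]
    - [0, 0, 0]
  slide:
    - [0, -4, 0]
    - [0, -3, -4]
    - [0, 0, 0]
    - [0, 0, 0]
  gripper: [15, 15, 15, 15]

```text
clock: 17.28
eef_pos: [592.6, -107.7, 83.2]
tool_rot: [-2.892, -0.041, 0.107]
force: [-0.3, -2.9, 2.6]
width: 22.4
```

```bash
python3 - <<'E'
from lev import *
from lid import *
rep(); print(telemetry.read_state()['torque'])
snap('r'); lid('r')
im,_=load('r','top')
a=cv2.resize(im[150:220,170:290][:,:,::-1],None,fx=6,fy=6,interpolation=cv2.INTER_CUBIC)
cv2.imwrite('pics/c26.png',a)
E
```

```text
clk 17.28 e [ 592.6 -107.7   83.2] F [-0.3 -2.9  2.6] w 22.4 pitch -13.3 yaw 96.7 tip [576.8  25.7 117.6] r 40.0 lat 0.1 line@56 113.9 q [ 0.19  0.79  0.14  1.73 -0.52  0.76  0.81]
[-0.25415603  0.21615792  0.18272126]
top 334 flange top z at c 129.25 slope x 0.0413 y -0.0688 edge -y 132.3
side 63 flange top z at c 126.47 slope x -0.0226 y -0.0940 edge -y 130.7
```

View pics/c26.png

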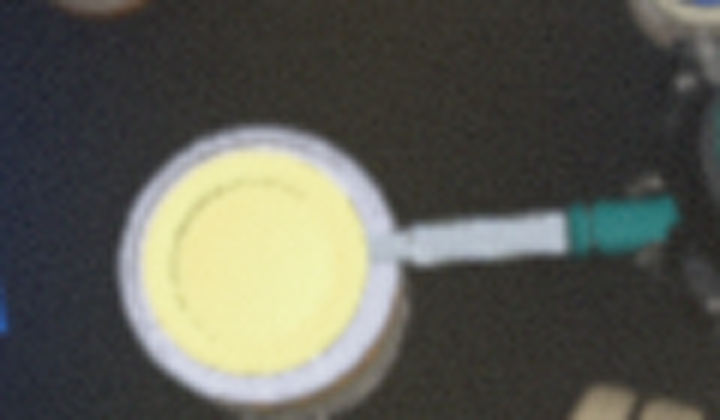

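Request:
arm_command:
  rot:
    - [3, 0.2, 0]
    - [3, 0.2, 0]
    - [0, 0, 0]
    - [0, 0, 0]
  slide:
    - [0, -4, -7.5]
    - [0, -4, -7.5]
    - [0, -2, 0]
    - [0, 0, 0]
  gripper: [15, 15, 15, 15]

```text
clock: 17.72
eef_pos: [593.3, -107.3, 69.7]
tool_rot: [-2.778, -0.045, 0.112]
force: [0.2, -0.2, 1.5]
width: 22.5
```

```bash
python3 - <<'E'
from lev import *
from lid import *
rep(); print(telemetry.read_state()['torque'])
snap('s'); lid('s')
im,_=load('s','top')
a=cv2.resize(im[150:220,170:290][:,:,::-1],None,fx=6,fy=6,interpolation=cv2.INTER_CUBIC)
cv2.imwrite('pics/c27.png',a)
E
```

```text
clk 17.72 e [ 593.3 -107.3   69.7] F [ 0.2 -0.2  1.5] w 22.5 pitch -19.8 yaw 97.4 tip [576.5  21.2 119.1] r 44.5 lat 1.4 line@56 115.0 q [ 0.29  0.84  0.07  1.69 -0.56  0.82  0.89]
[-0.26931444  0.03620372  0.01247251]
top 339 flange top z at c 129.71 slope x 0.0433 y -0.0842 edge -y 133.5
side 48 flange top z at c 127.94 slope x 0.0175 y -0.1004 edge -y 132.5
```

View pics/c27.png

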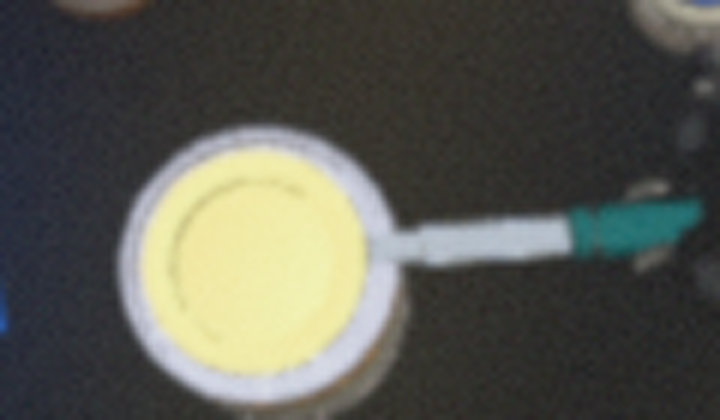

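View pics/s_side.png

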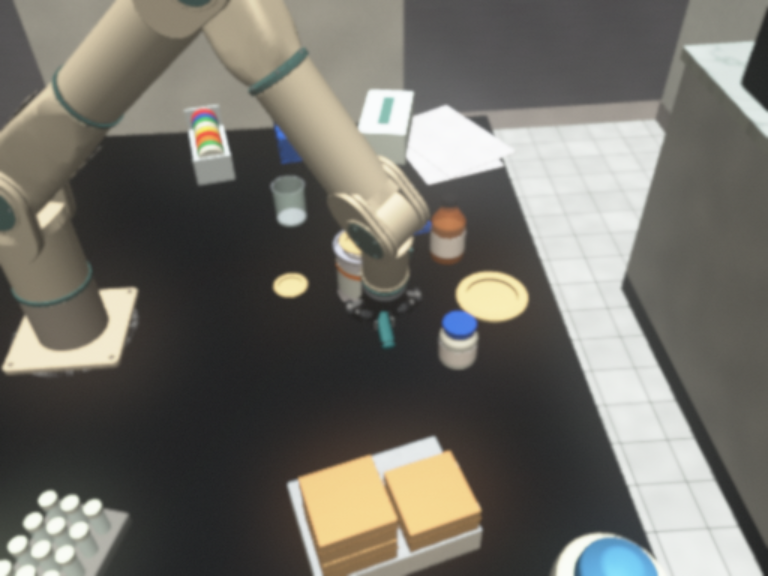

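Request:
arm_command:
  rot:
    - [0, 0, 0]
    - [0, 0, 0]
    - [0, 0, 0]
    - [0, 0, 0]
    - [0, 0, 0]
  slide:
    - [0.5, -5, -1.5]
    - [1, -12, -3]
    - [1, -20, -3]
    - [0, -25, 0]
    - [0, -25, 0]
  gripper: [15, 15, 15, 15, 15]

```text
clock: 18.23
eef_pos: [597.0, -184.7, 63.6]
tool_rot: [-2.774, -0.046, 0.13]
force: [0.4, -1.0, -2.5]
width: 22.7
```

```bash
python3 - <<'E'
from lev import *
from lid import *
rep()
snap('t'); lid('t')
im,_=load('t','top')
a=cv2.resize(im[130:230,170:340][:,:,::-1],None,fx=4.5,fy=4.5,interpolation=cv2.INTER_CUBIC)
cv2.imwrite('pics/c28.png',a)
E
```

```text
clk 18.23 e [ 597.  -184.7   63.6] F [ 0.4 -1.  -2.5] w 22.7 pitch -20.0 yaw 98.5 tip [577.9 -56.7 113.5] r 121.7 lat 12.4 line@56 137.5 q [ 0.38  0.89  0.09  1.58 -0.52  0.92  0.96]
top 339 flange top z at c 129.53 slope x 0.0335 y -0.0890 edge -y 133.5
side 0
```

View pics/c28.png

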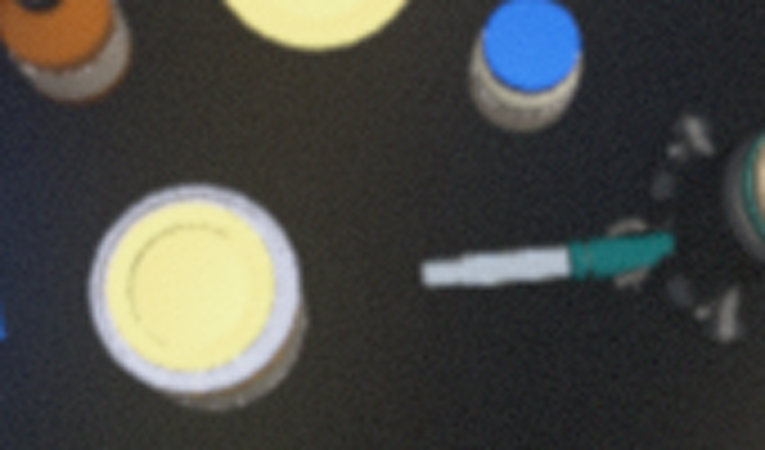

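```bash
python3 - <<'E'
from lev import *
e,xo,zo,h,*_=rep(); yo=np.cross(zo,xo)
im,P=cloud('t','top'); 
sub=np.zeros(P.shape[:2],bool); sub[180:200,260:320]=True
Q=P[sub]; Q=Q[(Q[:,2]>25)]; L=(Q-e)@np.c_[xo,yo,zo]; L=L[abs(L[:,1])<14]
for lo in range(-50,150,15):
    q=(L[:,0]>=lo)&(L[:,0]<lo+15)
    if q.sum()>3: print(lo,q.sum(),np.median(L[q],0).round(1))
q=(L[:,0]>60)&(L[:,0]<140); print(np.polyfit(L[q,0],L[q,2],1),np.polyfit(L[q,0],L[q,1],1))
E
```

```text
clk 18.33 e [ 596.4 -191.8   62.9] F [ 0.3  0.3 -1.2] w 22.0 pitch -19.6 yaw 98.0 tip [578.3 -63.3 112. ] r 128.4 lat 11.9 line@56 137.8 q [ 0.39  0.89  0.1   1.57 -0.52  0.91  0.96]
-35 15 [-25.7  -6.7  13.5]
-20 38 [-10.9  -4.8  14.7]
-5 59 [ 5.2 -3.1 16.1]
10 53 [16.6  3.2 15.3]
25 47 [33.4  0.3 14.6]
40 35 [44.8  0.6  7.2]
55 29 [63.   1.1  7.5]
70 29 [77.3 -0.   8. ]
85 31 [92.5  0.1  7.9]
100 31 [107.5   0.6   8.3]
115 21 [121.7  -0.4   7.8]
130 13 [134.3   1.2   8.1]
[2.92303969e-03 7.67703758e+00] [ 0.01264629 -1.11678964]
```

Request:
arm_command:
  rot:
    - [-5, -0.7, 0]
    - [-5, -0.7, 0]
    - [-5, -0.7, 0]
    - [-4, -0.5, 0]
    - [0, 0, 0]
  slide:
    - [-5, -18, 0]
    - [-5, -18, 0]
    - [-5, -18, -5]
    - [-5, -15, -5]
    - [0, 0, 0]
  gripper: [15, 15, 15, 15, 15]

```text
clock: 18.75
eef_pos: [575.5, -266.9, 51.5]
tool_rot: [-3.132, -0.048, 0.137]
force: [0.0, 0.4, -1.7]
width: 22.4
```

```bash
python3 - <<'E'
from lev import *
rep();print(telemetry.read_state()['tool_rot'])
E
```

```text
clk 18.75 e [ 575.5 -266.9   51.5] F [ 0.   0.4 -1.7] w 22.4 pitch 0.5 yaw 97.9 tip [ 556.5 -129.5   53. ] r 191.1 lat 42.2 line@56 52.0 q [ 0.25  0.84  0.26  1.74 -0.41  0.59  0.91]
[-3.13204669 -0.04791307  0.13660987]
```

Request:
arm_command:
  rot:
    - [0, 2.7, 0]
    - [0, 0, 0]
    - [0, 0, 0]
    - [0, 0, 0]
    - [0, 0, 0]
  slide:
    - [0, 0, -12]
    - [0, 0, -14]
    - [0, 0, -12]
    - [0, 0, -4]
    - [0, 0, 0]
  gripper: [15, 15, 15, 15, 15]

```text
clock: 19.17
eef_pos: [577.3, -263.9, 7.3]
tool_rot: [-3.12, -0.004, 0.139]
force: [-1.0, 0.1, 6.8]
width: 22.6
```

```bash
python3 - <<'E'
from lev import *
rep();print(telemetry.read_state()['tool_rot'])
E
```

```text
clk 19.17 e [ 577.3 -263.9    7.3] F [-1.   0.1  6.8] w 22.6 pitch -0.3 yaw 97.9 tip [ 558.1 -126.5   10.5] r 188.2 lat 40.5 line@56 11.1 q [ 0.25  0.92  0.26  1.7  -0.41  0.59  0.89]
[-3.11966595 -0.0035374   0.13854656]
```

Contact with the bench (Fz is +8 N over the baseline). I'll release and rise.

Request:
arm_command:
  rot:
    - [0, 0, 0]
    - [0, 0, 0]
    - [0, 0, 0]
    - [0, 0, 0]
    - [0, 0, 0]
  slide:
    - [0, 0, 0]
    - [0, 0, 0]
    - [0, 0, 5]
    - [0, 0, 30]
    - [0, 0, 40]
  gripper: [55, 55, 55, 55, 55]

```text
clock: 19.58
eef_pos: [571.1, -262.0, 77.6]
tool_rot: [-3.109, 0.008, 0.135]
force: [1.7, -0.3, 0.9]
width: 54.9
```

Request:
arm_command:
  rot:
    - [0, 0, 0]
    - [0, 0, 0]
    - [0, 0, 0]
    - [0, 0, 0]
    - [0, 0, 0]
  slide:
    - [0, 0, 40]
    - [0, 0, 40]
    - [0, 0, 40]
    - [0, 0, 20]
    - [0, 0, 0]
  gripper: [55, 55, 55, 55, 55]

```text
clock: 20.0
eef_pos: [571.7, -264.9, 235.4]
tool_rot: [-3.116, -0.004, 0.131]
force: [-0.1, -1.3, 0.2]
width: 54.8
```

```bash
python3 - <<'E'
from lev import *
from lid import *
s=telemetry.read_state(); print(s['eef_pos'],s['tool_rot'],s['width'],s['qpos'].round(2))
snap('u'); lid('u')
im,P=cloud('u','top')
E
```

```text
[ 571.66727457 -264.85423271  235.44971954] [-3.11612256 -0.00439216  0.13143496] 54.8005109620285 [ 0.17  0.63  0.39  1.57 -0.29  1.01  0.79]
top 336 flange top z at c 129.63 slope x 0.0367 y -0.0898 edge -y 133.7
side 11
```

View pics/u_side.png

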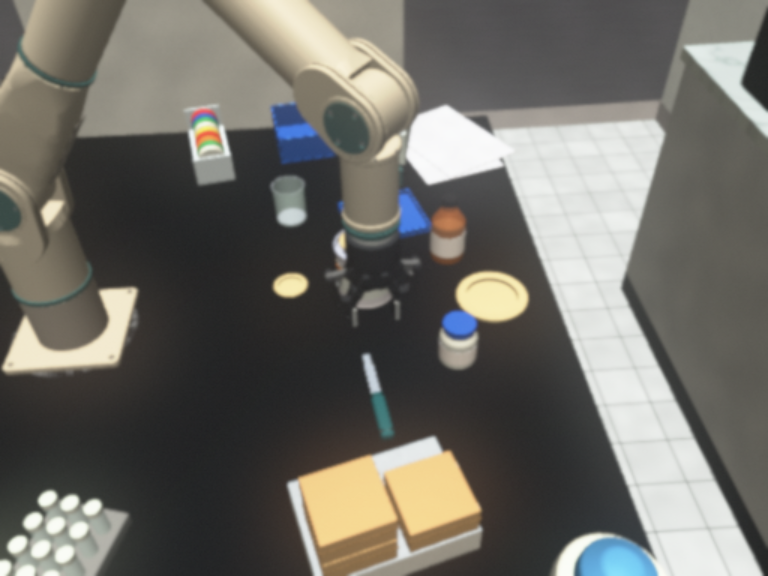

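View pics/u_top.png

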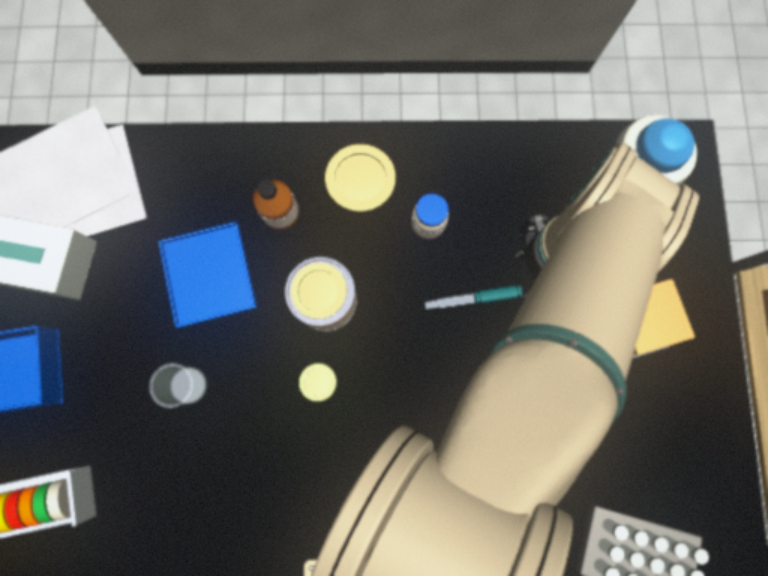

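```bash
python3 - <<'E'
from h import *
im,P=cloud('u','top'); hs=cv2.cvtColor(im,cv2.COLOR_RGB2HSV)
m=cv2.inRange(hs,np.array((20,60,120)),np.array((35,255,255))); n,l,st,ce=cv2.connectedComponentsWithStats(m)
i=l[193,213]; q=(l==i).astype(np.uint8); c=max(cv2.findContours(q,cv2.RETR_EXTERNAL,cv2.CHAIN_APPROX_NONE)[0],key=len).reshape(-1,2)
# intersect rays with flange-top plane z=129.6+0.037dx-0.09dy
o,d=ray('top',c); nrm=np.array([-0.037,0.09,1.]); p0=np.array([572.2,65.5,129.6])
W=o+d*(((p0-o)@nrm)/(d@nrm))[:,None]; print(cv2.minEnclosingCircle(W[:,:2].astype(np.float32)), W.mean(0))
a=cv2.resize(im[160:225,175:250][:,:,::-1],None,fx=8,fy=8,interpolation=cv2.INTER_CUBIC); cv2.imwrite('pics/c29.png',a)
# rim heights by azimuth
Q=P.reshape(-1,3); dx=Q[:,:2]-[572.2,65.5]; r=np.hypot(*dx.T); az=np.degrees(np.arctan2(dx[:,1],dx[:,0])); g=(m.ravel()>0)&(r>38)&(r<46)
for a0 in range(-180,180,30):
    k=g&(az>=a0)&(az<a0+30); print(a0,k.sum(),np.nanmedian(Q[k,2]).round(1),end=' | ')
E
```

```text
((571.4530029296875, 67.01013946533203), 47.46774673461914) [571.37447124  66.8132545  129.45126253]
-180 26 129.5 | -150 27 130.9 | -120 26 133.8 | -90 27 134.0 | -60 24 133.8 | -30 23 131.4 | 0 25 130.4 | 30 25 128.1 | 60 26 126.3 | 90 24 124.9 | 120 25 126.2 | 150 26 127.4 |
```

Request:
arm_command:
  rot:
    - [0, 0, -7]
    - [0, 0, -7]
    - [0, 0, -7]
    - [0, 0, -7]
    - [0, 0, -7]
  slide:
    - [2, 35, 0]
    - [2, 35, 0]
    - [2, 35, 0]
    - [2, 35, 0]
    - [2, 35, 0]
  gripper: [40, 40, 40, 40, 40]

```text
clock: 20.52
eef_pos: [571.3, -95.7, 224.6]
tool_rot: [-3.121, 0.012, -0.498]
force: [1.5, 0.5, 0.2]
width: 40.2
```

Request:
arm_command:
  rot:
    - [0, 0, -7]
    - [0, 0, -7]
    - [0, 0, -7]
    - [0, 0, -7]
    - [0, 0, -7]
  slide:
    - [2, 22, -5]
    - [2, 22, -5]
    - [2, 22, -5]
    - [2, 22, -5]
    - [2, 20, -5]
  gripper: [40, 40, 40, 40, 40]

```text
clock: 20.93
eef_pos: [574.4, 24.0, 189.8]
tool_rot: [-3.131, 0.024, -1.121]
force: [-0.8, -0.6, 0.6]
width: 39.6
```

View pics/c29.png

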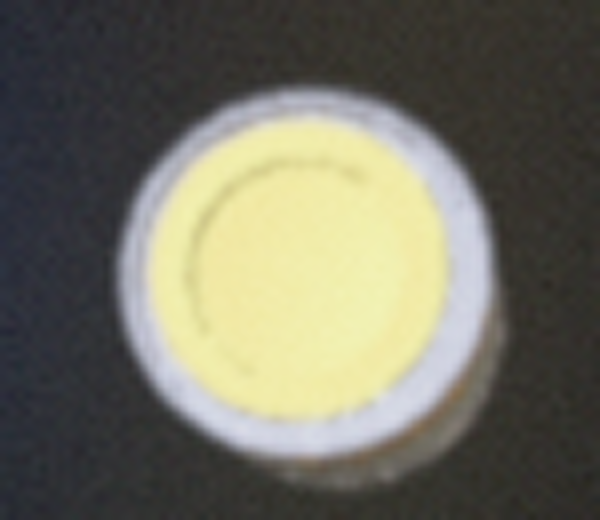

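Request:
arm_command:
  rot:
    - [-4, -2, -5]
    - [-2, -1, -1]
    - [0, 0, 0]
    - [0, 0, 0]
  slide:
    - [6, 2, -15]
    - [6, 1, -15]
    - [0, 0, 0]
    - [0, 0, 0]
  gripper: [40, 40, 40, 40]

```text
clock: 21.27
eef_pos: [580.4, 34.2, 150.0]
tool_rot: [-3.137, -0.092, -1.228]
force: [-0.2, -0.1, 1.7]
width: 40.1
```

```bash
python3 - <<'E'
from h import *
s=telemetry.read_state(); M=R.from_euler('xyz',s['tool_rot']).as_matrix(); print(s['eef_pos'],s['qpos'].round(2)); print(M.round(3))
snap('v')
e=s['eef_pos']; pts=[e,e+20*M[:,0],e-20*M[:,0]]
im,_=load('v','side'); print(proj('side',pts)); print(proj('top',pts))
a=cv2.resize(im[110:190,200:310][:,:,::-1],None,fx=6,fy=6,interpolation=cv2.INTER_CUBIC); cv2.imwrite('pics/c30.png',a)
im,_=load('v','top');a=cv2.resize(im[150:230,170:280][:,:,::-1],None,fx=6,fy=6,interpolation=cv2.INTER_CUBIC); cv2.imwrite('pics/c31.png',a)
E
```

```text
[580.4092853   34.21563961 150.04239371] [-0.63  0.76  0.78  1.84 -0.62  0.78 -0.78]
[[ 0.335 -0.942  0.036]
 [-0.938 -0.337 -0.085]
 [ 0.092 -0.005 -0.996]]
[[246.22729704 160.1418977 ]
 [249.02941878 163.65336646]
 [243.48616165 156.7066448 ]]
[[223.94043128 188.25128388]
 [231.28882189 185.42703115]
 [216.59627311 191.07406625]]
```

View pics/c30.png

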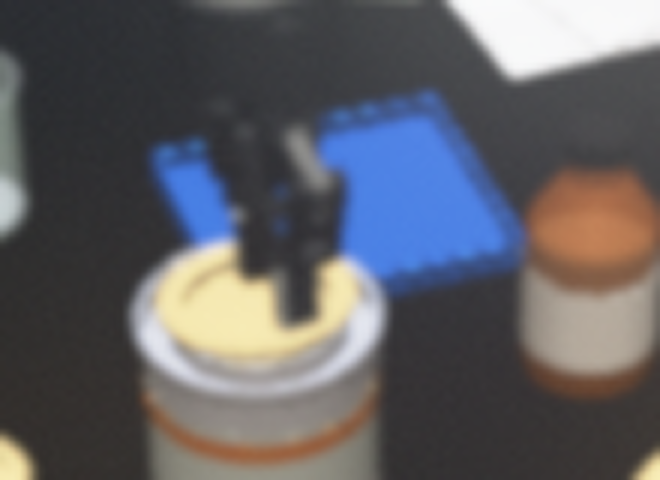

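View pics/c31.png

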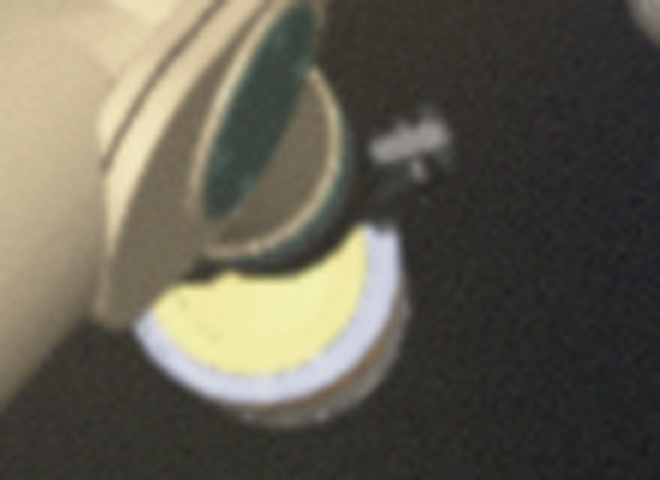

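Request:
arm_command:
  rot:
    - [0, 0, 0]
    - [0, 0, 0]
    - [0, 0, 0]
  slide:
    - [4, -6, -5]
    - [2.5, -2, -4]
    - [0, 0, 0]
  gripper: [40, 40, 40]

```text
clock: 21.62
eef_pos: [588.9, 20.9, 143.4]
tool_rot: [-3.132, -0.091, -1.234]
force: [0.6, 1.2, 1.2]
width: 40.1
```

```bash
python3 - <<'E'
from h import *
snap('w')
s=telemetry.read_state(); M=R.from_euler('xyz',s['tool_rot']).as_matrix(); print(s['eef_pos'])
im,_=load('w','side')
a=cv2.resize(im[110:190,200:310][:,:,::-1],None,fx=6,fy=6,interpolation=cv2.INTER_CUBIC); cv2.imwrite('pics/c32.png',a)
E
```

```text
[588.71092118  21.01365384 143.84100419]
```

View pics/c32.png

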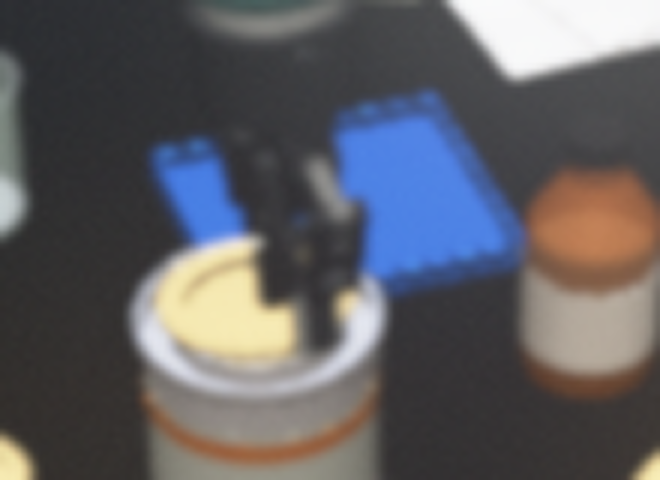

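Request:
arm_command:
  rot:
    - [0, 0, 0]
    - [0, 0, 0]
    - [0, 0, 0]
  slide:
    - [-2, 5.5, -5]
    - [0, 0, -5]
    - [0, 0, 0]
  gripper: [36, 36, 36]

```text
clock: 21.97
eef_pos: [587.0, 26.2, 134.0]
tool_rot: [-3.13, -0.091, -1.236]
force: [-0.8, 0.8, -0.4]
width: 36.2
```

```bash
python3 - <<'E'
from h import *
s=telemetry.read_state(); print(s['eef_pos'],s['force'],s['width'])
d=s['eef_pos'][:2]-[571.4,66.9]; print(np.hypot(*d))
E
```

```text
[586.98836684  26.20791207 133.95856   ] [-0.7687797   0.81211285 -0.38621968] 36.17725347386198
43.575718014591615
```

Request:
arm_command:
  rot:
    - [0, 0, 0]
    - [0, 0, 0]
    - [0, 0, 0]
  slide:
    - [0, 0.5, -3]
    - [0, 0, -2]
    - [0, 0, 0]
  gripper: [30, 30, 30]

```text
clock: 22.22
eef_pos: [586.7, 27.7, 128.1]
tool_rot: [-3.13, -0.09, -1.235]
force: [-0.4, 0.1, -0.0]
width: 29.8
```

```bash
python3 - <<'E'
from h import *
snap('x')
s=telemetry.read_state(); print(s['eef_pos'],s['force'],s['width'])
im,_=load('x','side')
a=cv2.resize(im[130:190,210:290][:,:,::-1],None,fx=8,fy=8,interpolation=cv2.INTER_CUBIC); cv2.imwrite('pics/c33.png',a)
E
```

```text
[586.80039539  27.51513453 128.43671834] [ 0.09373723 -0.21106616  0.46850767] 29.931451091214985
```

View pics/c33.png

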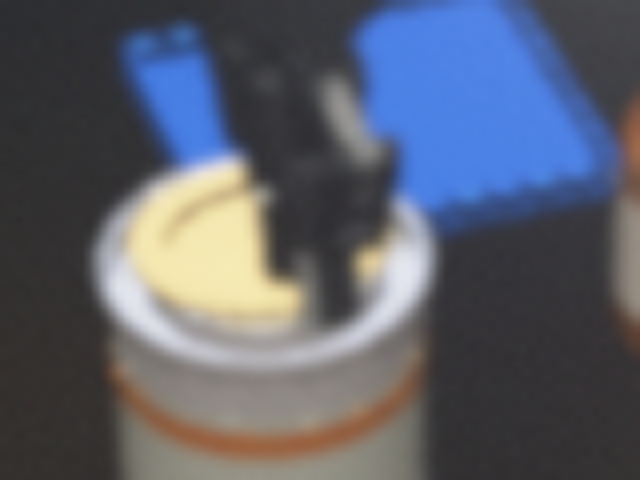

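Request:
arm_command:
  rot:
    - [0, 0, 0]
    - [0, 0, 0]
    - [0, 0, 0]
    - [0, 0, 0]
    - [0, 0, 0]
  slide:
    - [0, 0, 0]
    - [0, 0, 0]
    - [0, 0, 0]
    - [0, 0, 0]
    - [0, 0, 0]
  gripper: [5, 5, 5, 5, 5]

```text
clock: 22.73
eef_pos: [586.6, 28.4, 128.3]
tool_rot: [-3.13, -0.09, -1.232]
force: [0.2, -0.0, -0.6]
width: 9.8
```

```bash
python3 - <<'E'
from h import *
from lid import lid
snap('y'); lid('y')
s=telemetry.read_state(); print(s['eef_pos'],s['force'],s['width'],s['tool_rot'])
im,_=load('y','side')
a=cv2.resize(im[130:190,210:290][:,:,::-1],None,fx=8,fy=8,interpolation=cv2.INTER_CUBIC); cv2.imwrite('pics/c34.png',a)
E
```

```text
top 151 flange top z at c 129.05 slope x 0.0263 y -0.0823 edge -y 132.8
side 117 flange top z at c 128.98 slope x 0.0454 y -0.0911 edge -y 133.1
[586.57115672  28.33837241 128.33162885] [-0.10612429  0.66423679 -1.11617725] 9.773208885457738 [-3.13046781 -0.08977145 -1.23254372]
```

View pics/c34.png

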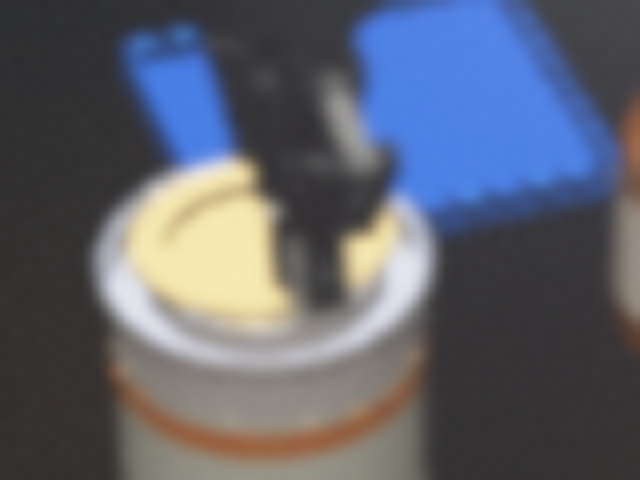

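```bash
python3 - <<'E'
from h import *
s=telemetry.read_state(); e=s['eef_pos']; H=np.array([554.6,112.9,122]); ax=np.array([-.94,-.342,0]); p=e
for i in range(1,6):
    t=H+R.from_rotvec(np.radians(4*i)*ax).apply(e-H); print((t-p).round(1)); p=t
E
```

```text
[-0.2  0.6  6.3]
[-0.4  1.   6.2]
[-0.5  1.4  6.1]
[-0.7  1.8  6. ]
[-0.8  2.2  5.9]
```

Request:
arm_command:
  rot:
    - [-3.8, -1.4, 0]
    - [-3.8, -1.4, 0]
    - [0, 0, 0]
  slide:
    - [-0.2, 0.6, 6.3]
    - [-0.3, 1, 6.3]
    - [0, 0, 0]
  gripper: [5, 5, 5]

```text
clock: 23.08
eef_pos: [585.8, 28.5, 141.1]
tool_rot: [-3.127, -0.234, -1.239]
force: [-0.7, 0.7, -1.7]
width: 9.8
```

```bash
python3 - <<'E'
from h import *
from lid import lid
snap('z'); lid('z')
s=telemetry.read_state(); print(s['eef_pos'],s['force'],s['width'],s['tool_rot'])
im,_=load('z','side')
a=cv2.resize(im[130:190,210:290][:,:,::-1],None,fx=8,fy=8,interpolation=cv2.INTER_CUBIC); cv2.imwrite('pics/c35.png',a)
E
```

```text
top 172 flange top z at c 136.59 slope x 0.0993 y -0.2202 edge -y 146.5
side 117 flange top z at c 135.27 slope x 0.0896 y -0.2262 edge -y 145.4
[586.05416682  27.06279656 141.09866651] [-0.75500148  0.24253283 -1.37751223] 9.573088664959682 [-3.1267501  -0.23040279 -1.24199973]
```

View pics/c35.png

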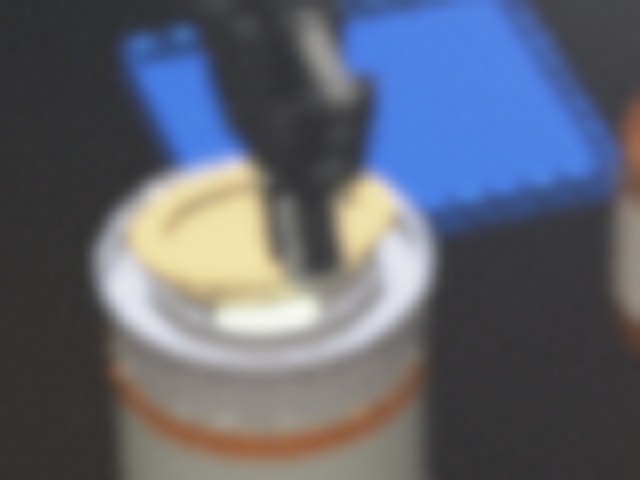

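The lid is following the fingers: its slope is now 0.24 and the open mouth with the white bottle inside shows. I'll tilt a little more, then lift clear.

Request:
arm_command:
  rot:
    - [-3.8, -1.4, 0]
    - [-3, -1, 0]
    - [0, 0, 0]
  slide:
    - [-0.5, 2, 6.5]
    - [-0.5, 2, 7]
    - [0, 0, 5]
  gripper: [5, 5, 5]

```text
clock: 23.43
eef_pos: [585.0, 26.5, 159.5]
tool_rot: [-3.125, -0.356, -1.252]
force: [0.1, 1.0, -2.0]
width: 9.4
```

Request:
arm_command:
  rot:
    - [0, 0, 0]
    - [0, 0, 0]
    - [0, 0, 0]
    - [0, 0, 0]
    - [0, 0, 0]
  slide:
    - [0, 0, 8]
    - [0, 0, 12]
    - [0, 0, 15]
    - [0, 0, 15]
    - [0, 0, 0]
  gripper: [5, 5, 5, 5, 5]

```text
clock: 23.85
eef_pos: [585.4, 20.8, 213.3]
tool_rot: [-3.124, -0.346, -1.26]
force: [1.3, -0.0, -1.2]
width: 9.7
```

```bash
python3 - <<'E'
from h import *
snap('A')
s=telemetry.read_state(); print(s['eef_pos'],s['force'],s['width'],s['tool_rot'],s['qpos'].round(2))
E
```

```text
[583.85935583  21.31685675 210.757155  ] [-0.28867984 -0.50416346 -2.30447695] 9.526418002431887 [-3.12797917 -0.34525864 -1.25916286] [-0.89  0.78  1.04  1.84 -0.47  0.78 -0.97]
```

View pics/A_side.png

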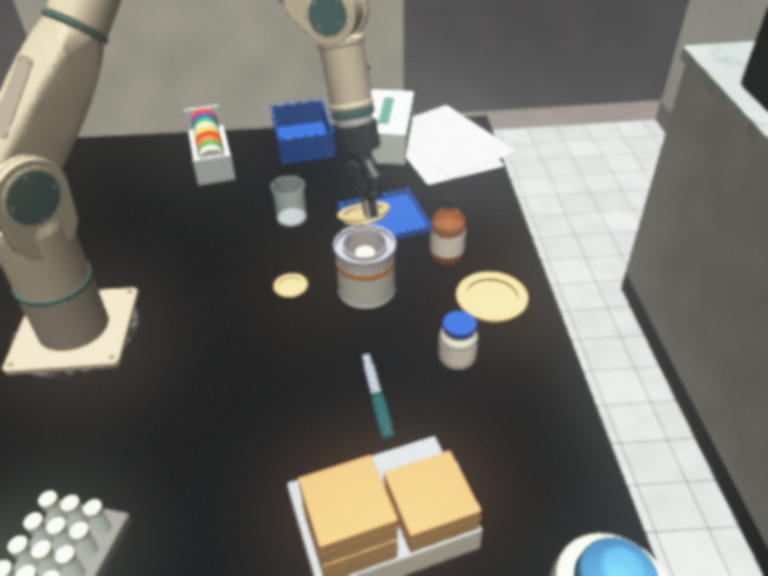

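Request:
arm_command:
  rot:
    - [4, 1.4, 0]
    - [4, 1.4, 0]
    - [4, 1.4, 0]
    - [4, 1.4, 0]
    - [2, 0.7, 0]
  slide:
    - [4, 15, 4]
    - [8, 25, 4]
    - [8, 30, 0]
    - [8, 35, 0]
    - [8, 35, 0]
  gripper: [5, 5, 5, 5, 5]

```text
clock: 24.37
eef_pos: [615.3, 157.2, 215.8]
tool_rot: [3.136, 0.006, -1.27]
force: [0.9, 0.1, -0.9]
width: 9.5
```

Request:
arm_command:
  rot:
    - [0, 0, 0]
    - [0, 0, 0]
    - [0, 0, 0]
    - [0, 0, 0]
    - [0, 0, 0]
  slide:
    - [4, 30, 0]
    - [4, 30, 0]
    - [3, 25, 0]
    - [2, 10, 0]
    - [0, 0, 0]
  gripper: [5, 5, 5, 5, 5]

```text
clock: 24.78
eef_pos: [629.6, 258.6, 210.3]
tool_rot: [3.132, 0.017, -1.271]
force: [-0.4, 0.5, -2.1]
width: 9.8
```

```bash
cat > held.py <<'E'
from h import *
def held(tag):
    s=telemetry.read_state(); e=s['eef_pos']; M=R.from_euler('xyz',s['tool_rot']).as_matrix()
    print(e.round(1),s['force'].round(1),s['width'],s['tool_rot'].round(3)); print('toolx',M[:,0].round(3),'toolz',M[:,2].round(3))
    c=e[:2]-42.5*M[:2,0]
    for n in('top','side'):
        im,P=cloud(tag,n); hs=cv2.cvtColor(im,cv2.COLOR_RGB2HSV)
        m=cv2.inRange(hs,np.array((18,60,110)),np.array((35,255,255)))
        Q=P[m>0]; k=np.hypot(Q[:,0]-c[0],Q[:,1]-c[1])<75; Q=Q[k&(abs(Q[:,2]-e[2])<40)]
        if len(Q)<40: print(n,len(Q)); continue
        (x,y),r=cv2.minEnclosingCircle(Q[:,:2].astype(np.float32))
        d=np.hypot(Q[:,0]-x,Q[:,1]-y); T=Q[(d>r-10)&(d<r-1)]; A=np.c_[T[:,:2]-[x,y],np.ones(len(T))]; kk=np.ones(len(T),bool)
        for _ in range(4):
            f=np.linalg.lstsq(A[kk],T[kk,2],rcond=None)[0]; kk=abs(A@f-T[:,2])<3
        print(n,len(Q),'centre %.1f %.1f r %.1f'%(x,y,r),'top plane z %.1f slopes %.3f %.3f'%(f[2],f[0],f[1]),'lid centre z',round(f[2]-5,1))
E
python3 - <<'E'
from held import *
snap('B'); held('B')
E
```

```text
[629.3 255.1 210.7] [ 0.2  0.7 -1.2] 9.701342356907755 [ 3.131  0.015 -1.275]
toolx [ 0.292 -0.956 -0.015] toolz [-0.015  0.012 -1.   ]
top 711 centre 614.6 295.0 r 48.6 top plane z 214.9 slopes -0.012 -0.001 lid centre z 209.9
side 259 centre 614.4 288.2 r 52.4 top plane z 215.1 slopes -0.037 -0.120 lid centre z 210.1
```

View pics/B_side.png

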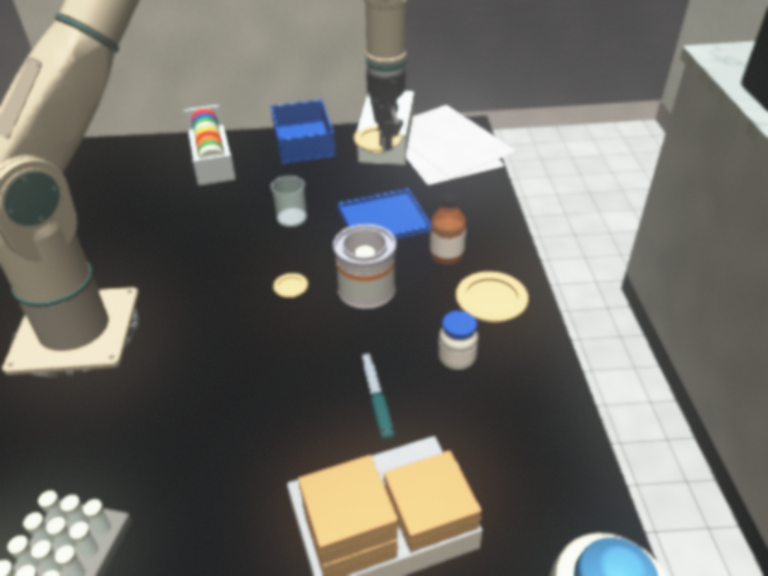

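View pics/B_top.png

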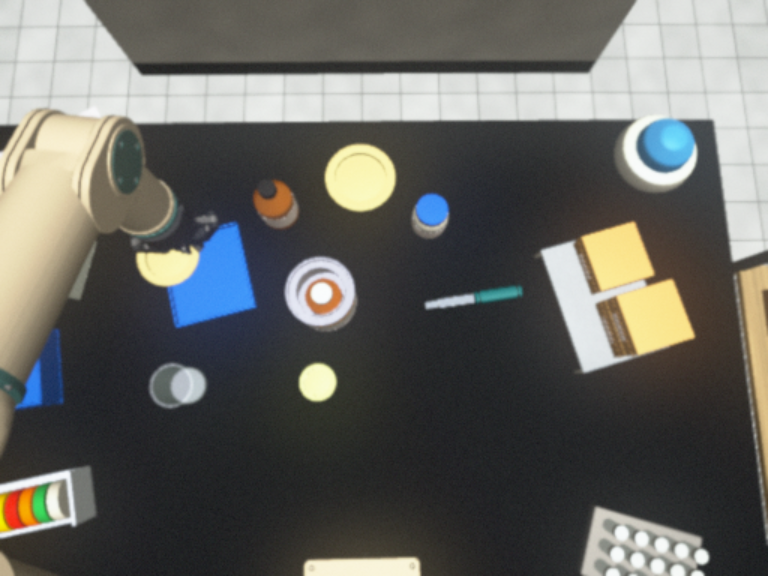

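Request:
arm_command:
  rot:
    - [0, 0, 0]
    - [0, 0, 0]
    - [0, 0, 0]
    - [0, 0, 0]
    - [0, 0, 0]
  slide:
    - [4, 3, -25]
    - [3, 3, -35]
    - [0, 0, -35]
    - [0, 0, -35]
    - [0, 0, -10]
  gripper: [5, 5, 5, 5, 5]

```text
clock: 25.3
eef_pos: [640.3, 246.6, 72.8]
tool_rot: [3.14, 0.008, -1.289]
force: [-0.5, -0.1, -2.4]
width: 9.8
```

```bash
python3 - <<'E'
from held import *
snap('D'); held('D')
im,_=load('D','side')
a=cv2.resize(im[80:180,190:310][:,:,::-1],None,fx=6,fy=6,interpolation=cv2.INTER_CUBIC); cv2.imwrite('pics/c36.png',a)
E
```

```text
[642.2 246.6  76. ] [-0.6  1.3 -1.5] 9.566081729533684 [-3.14   0.008 -1.289]
toolx [ 0.278 -0.961 -0.008] toolz [-0.     0.008 -1.   ]
top 485 centre 629.1 282.9 r 47.7 top plane z 78.5 slopes 0.042 -0.018 lid centre z 73.5
side 222 centre 621.8 285.9 r 51.0 top plane z 76.4 slopes -0.043 -0.042 lid centre z 71.4
```

View pics/c36.png

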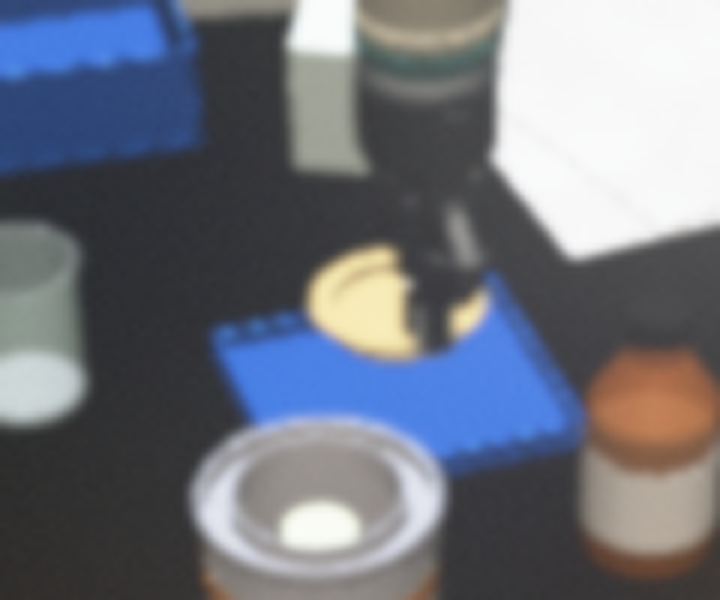

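Request:
arm_command:
  rot:
    - [0, 0, 0]
    - [0, 0, 0]
    - [0, 0, 0]
    - [0, 0, 0]
  slide:
    - [-4, 8, -15]
    - [-5, 8, -15]
    - [0, 0, -10]
    - [0, 0, 0]
  gripper: [5, 5, 5, 5]

```text
clock: 25.73
eef_pos: [638.5, 261.6, 42.0]
tool_rot: [-3.127, 0.006, -1.292]
force: [0.0, -1.0, -1.2]
width: 9.4
```

```bash
python3 - <<'E'
from held import *
snap('E'); held('E')
im,_=load('E','side')
a=cv2.resize(im[80:180,190:310][:,:,::-1],None,fx=6,fy=6,interpolation=cv2.INTER_CUBIC); cv2.imwrite('pics/c37.png',a)
E
```

```text
[639.7 261.8  43.7] [ 0.2  0.1 -1.9] 9.901497242463206 [-3.124  0.007 -1.292]
toolx [ 0.275 -0.961 -0.007] toolz [ 0.015  0.011 -1.   ]
top 444 centre 627.3 298.7 r 48.1 top plane z 46.6 slopes -0.004 -0.022 lid centre z 41.6
side 201 centre 621.7 303.9 r 50.5 top plane z 44.6 slopes 0.012 -0.029 lid centre z 39.6
```

View pics/c37.png

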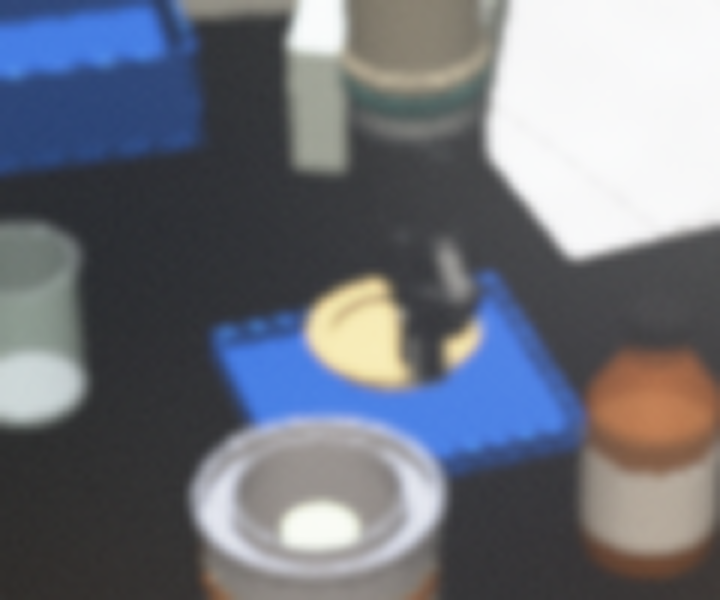

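Request:
arm_command:
  rot:
    - [0, 0, 0]
    - [0, 0, 0]
    - [0, 0, 0]
    - [0, 0, 0]
  slide:
    - [-1, -1, -10]
    - [-1, -1, -9]
    - [0, 0, -3]
    - [0, 0, 0]
  gripper: [5, 5, 5, 5]

```text
clock: 26.17
eef_pos: [640.3, 259.1, 23.3]
tool_rot: [-3.118, 0.006, -1.292]
force: [0.7, 0.5, -1.4]
width: 9.8
```

```bash
python3 - <<'E'
from held import *
snap('F'); held('F')
E
```

```text
[640.6 259.1  23.9] [-0.2  0.  -1.8] 9.85354690490055 [-3.118  0.006 -1.293]
toolx [ 0.275 -0.962 -0.006] toolz [ 0.021  0.012 -1.   ]
top 414 centre 624.2 295.1 r 47.7 top plane z 27.5 slopes 0.013 -0.020 lid centre z 22.5
side 193 centre 624.2 289.4 r 56.4 top plane z -3.4 slopes -0.197 0.544 lid centre z -8.4
```

Request:
arm_command:
  rot:
    - [0, 0, 0]
    - [0, 0, 0]
    - [0, 0, 0]
  slide:
    - [-1, 1, -5]
    - [0, 0, -2]
    - [0, 0, 0]
  gripper: [5, 5, 5]

```text
clock: 26.52
eef_pos: [640.2, 260.1, 16.9]
tool_rot: [-3.117, 0.006, -1.293]
force: [-0.5, -0.6, -1.3]
width: 9.7
```

Request:
arm_command:
  rot:
    - [0, 0, 0]
    - [0, 0, 0]
  slide:
    - [0, 0, -1.5]
    - [0, 0, 0]
  gripper: [5, 5]

```text
clock: 26.68
eef_pos: [640.5, 260.2, 15.5]
tool_rot: [-3.116, 0.006, -1.292]
force: [-1.3, -0.4, -0.7]
width: 9.5
```

Request:
arm_command:
  rot:
    - [0, 0, 0]
    - [0, 0, 0]
  slide:
    - [0, 0, -1.5]
    - [0, 0, 0]
  gripper: [5, 5]

```text
clock: 26.85
eef_pos: [640.6, 260.2, 15.4]
tool_rot: [-3.116, 0.006, -1.292]
force: [-0.1, -0.2, 0.0]
width: 9.4
```

```bash
python3 - <<'E'
from held import *
snap('G'); held('G')
im,_=load('G','side')
a=cv2.resize(im[80:180,190:310][:,:,::-1],None,fx=6,fy=6,interpolation=cv2.INTER_CUBIC); cv2.imwrite('pics/c38.png',a)
E
```

```text
[640.8 260.3  15.2] [-0.9 -0.5  1.2] 9.80079000723702 [-3.115  0.006 -1.292]
toolx [ 0.275 -0.961 -0.006] toolz [ 0.023  0.013 -1.   ]
top 402 centre 629.5 297.4 r 48.6 top plane z 19.8 slopes -0.013 -0.005 lid centre z 14.8
side 184 centre 631.5 294.3 r 52.4 top plane z 21.7 slopes 0.082 -0.049 lid centre z 16.7
```

View pics/c38.png

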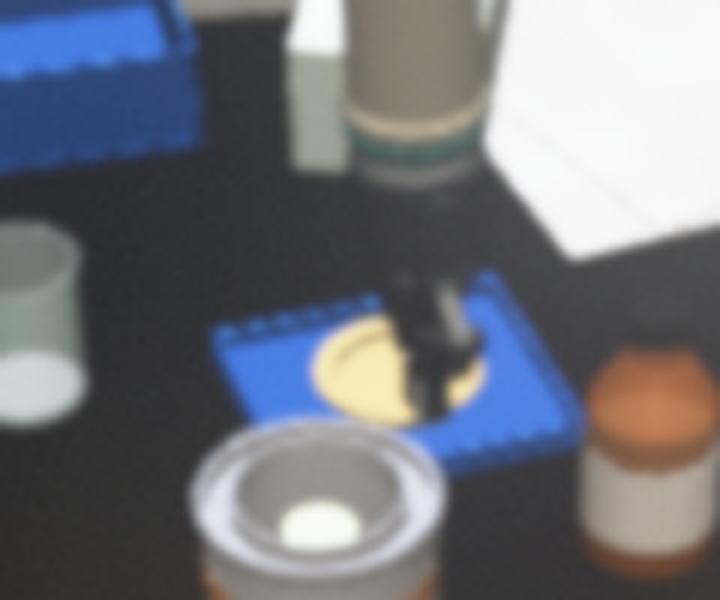

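Contact with the tray floor: top plane at 19.8 mm, so lid centre at 15 mm. I'll release with a small opening and go up.

Request:
arm_command:
  rot:
    - [0, 0, 0]
    - [0, 0, 0]
    - [0, 0, 0]
    - [0, 0, 0]
    - [0, 0, 0]
  slide:
    - [0, 0, 0]
    - [0, 0, 0]
    - [0, 0, 5]
    - [0, 0, 20]
    - [0, 0, 35]
  gripper: [26, 26, 26, 26, 26]

```text
clock: 27.37
eef_pos: [636.4, 259.7, 69.6]
tool_rot: [-3.126, 0.006, -1.293]
force: [-0.8, 1.6, 0.6]
width: 26.4
```

Request:
arm_command:
  rot:
    - [0, 0, 0]
    - [0, 0, 0]
    - [0, 0, 0]
    - [0, 0, 0]
    - [0, 0, 0]
  slide:
    - [0, 0, 38]
    - [0, 0, 38]
    - [0, 0, 38]
    - [0, 15, 25]
    - [0, 0, 0]
  gripper: [30, 30, 30, 30, 30]

```text
clock: 27.78
eef_pos: [639.1, 273.5, 222.3]
tool_rot: [-3.117, 0.004, -1.296]
force: [0.2, 1.8, -0.2]
width: 30.0
```

Request:
arm_command:
  rot:
    - [0, 0, 0]
    - [0, 0, 0]
    - [0, 0, 0]
    - [0, 0, 0]
    - [0, 0, 0]
  slide:
    - [-30, 10, 20]
    - [-35, 10, 5]
    - [-35, 10, 0]
    - [-35, 10, 0]
    - [0, 0, 0]
  gripper: [30, 30, 30, 30, 30]

```text
clock: 28.2
eef_pos: [502.0, 311.0, 249.7]
tool_rot: [-3.111, 0.002, -1.3]
force: [-0.6, 0.4, -1.1]
width: 29.9
```

```bash
python3 - <<'E'
from held import *
snap('H'); s=telemetry.read_state(); print(s['eef_pos'],s['width'])
for n in('top','side'):
    im,P=cloud('H',n); hs=cv2.cvtColor(im,cv2.COLOR_RGB2HSV)
    m=cv2.inRange(hs,np.array((18,60,110)),np.array((35,255,255))); Q=P[m>0]
    Q=Q[(np.hypot(Q[:,0]-628,Q[:,1]-299)<70)&(Q[:,2]<60)]
    if len(Q)<40: print(n,len(Q)); continue
    (x,y),r=cv2.minEnclosingCircle(Q[:,:2].astype(np.float32)); d=np.hypot(Q[:,0]-x,Q[:,1]-y); T=Q[(d>38)&(d<47)]; A=np.c_[T[:,:2]-[x,y],np.ones(len(T))]
    f=np.linalg.lstsq(A,T[:,2],rcond=None)[0]; print(n,len(Q),x,y,r,f.round(3))
    m=cv2.inRange(hs,np.array((100,120,60)),np.array((120,255,255))); Q=P[m>0]; Q=Q[(np.hypot(Q[:,0]-624,Q[:,1]-296)<125)&(Q[:,2]<30)]
    print('tray',cv2.minAreaRect(Q[:,:2].astype(np.float32)))
E
```

```text
[508.00067054 308.53657755 250.83822611] 30.061500608154805
top 772 628.82568359375 298.8958740234375 46.430747985839844 [ 1.0000e-03 -2.0000e-03  1.9641e+01]
tray ((630.0481567382812, 300.92559814453125), (186.22488403320312, 165.4323272705078), 14.142657279968262)
side 315 626.753173828125 295.9806823730469 48.36402893066406 [ 0.    -0.054 17.869]
tray ((626.069580078125, 310.5521545410156), (187.79441833496094, 189.91220092773438), 13.068074226379395)
```

View pics/H_side.png

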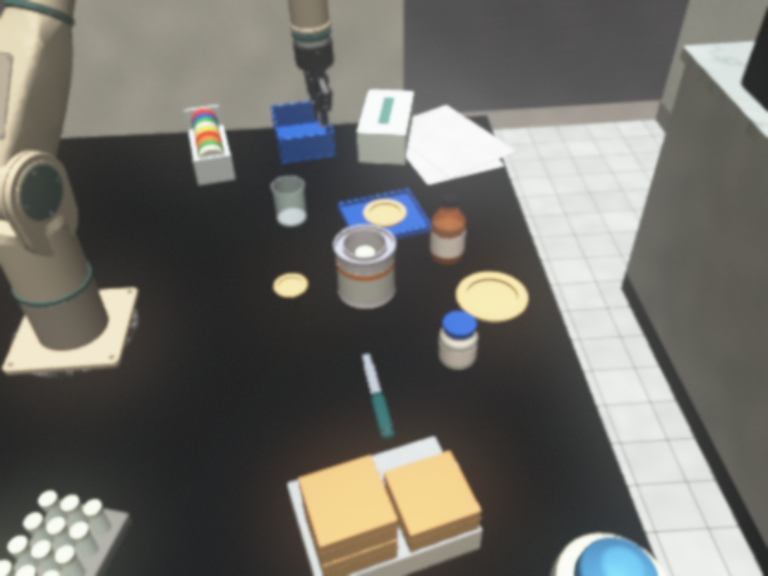

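View pics/H_top.png

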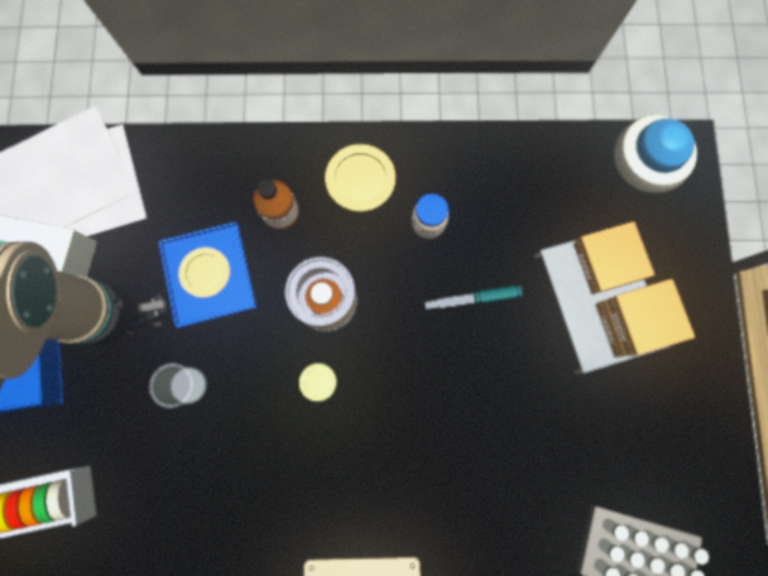

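The lid lies level in the tray (about (205,272) in the top view), with its dish up. The opener is flat on the bench and the tin is upright. Handing in.

```bash
python3 - <<'E'
from h import *
print(ctrl.finish_job()); print(telemetry.read_state()['clock'])
E
```

```text
the job is handed in; nothing more can be done
None
the job is handed in; nothing more can be done
```

The job is done and handed in at about 28 s of the 72 s; `finish_job` gave no verdict, so the result rests on my own measurements.

**What I did:**
- I drew the opener out by its blade, laid it on the bench and took it again by its handle.
- I levered the near (−y) side of the lid up over the seam, then laid the opener flat on the bench.
- I pinched the raised rim, tilted the lid off and laid it in the blue tray.
- The first levering attempt let the tip slip out from under the flange. I put it back in and levered again in smaller steps, which worked.

**Last checks:**
- **Lid:** it is right way up in the tray, centred at about (629, 299) mm. That is within about 6 mm of the tray's middle. Its height is about 14.6 mm and its tilt about 0.002 rad in the top view.
- **Levering:** before I withdrew the opener, the middle of the lid was 2.7 to 3.7 mm above home, against the 2 mm needed.
- **Tin and opener:** the last pictures show the opener lying flat and the tin upright in its place. I did not measure either one again at the end.
- **Bottle, jar and beaker:** they look where they were in the first pictures.

**Disagreement:** the side camera's coarser depth fit gave a lid tilt of 0.054 rad. That is still within the 0.08 limit, but I trust the top view, which saw the lid fully.

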